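# Slide the drip plate off its step and home it under the glass menorah

### The arm

A 6-joint arm with a two-finger parallel gripper is mounted at the origin on the work surface. World frame = base frame: x ahead of the robot, y to its left, z up, the work surface at z = 0. Lengths are in m, angles in degrees, forces in N, time in s.
With the tool pointing down it reaches from about 0.4 to 0.825 m from the base axis. Payload 7 kg.
Tool frame: the origin (TCP) lies between the finger pads; the fingertips stand 11 mm ahead of it and the grasp point (between the pads) lies 8 mm behind it (arm.tcp_to_tips is the distance from the TCP to the fingertips, in m); x points along the fingers, y is the direction in which the jaws open and shut, and the axes are right-handed (so a half turn about x gives the same grasp; the last joint's range is limited). The gripper opens to 85 mm and grips with 20 to 120 N. Pads are 22 mm wide; open, the fingers measure 114 mm over their backs; the gripper's body (76 mm by 85 mm) begins 54 mm behind the grasp point. The pads swing forward as they close: fully open they stand 13 mm farther back than shut.
Start: joints at [-56.603, 20.546, 0.682, 0, -70.136, -16.507], TCP at [0.196, -0.646, 0.242] pointing down, gripper open.
Joint ranges: [-176.03, 176.03], [-82.01, 121.73], [-58.28, 71.71], [-173.87, 95.51], [-174.79, -0.11], [-173.66, 173.66]. Speed limits (degrees/s): [136.94, 136.94, 172.46, 180, 180, 180].

### API

Orientations are given as a 3x3 rotation matrix whose columns are the frame's x, y, z axes.
In Python, from workcell import sensors, viewer, sign_off, arm gives the robot as it stands.
- The arm moves only by the shell command python3 -m creep 'ROWS' [FORCE]. ROWS is JSON, a list of rows, each a list of 3 entries, a list of its own where there are three numbers: the turn, a rotation vector about the tool's x, y, z in degrees, then the shift along the tool's x, y, z in m, then the finger opening in m, from 0 to 0.0854. In form: [[[rx, ry, rz], [dx, dy, dz], hand], ...]. A call has 1 to 5 rows; each row shifts and turns the pose as measured when the row begins, along the tool's axes as they then stand; what a row does not reach is not made up. A row lasts 1/8 s, in which the tool goes at most 62.5 mm and 10.7 degrees, less where a joint would pass 70% of its speed; a pose out of reach is approached as far as the arm can. A call is refused whole if a number of a shift passes 0.0625 or a number of a turn 10.7, either way. A call with a gripper value outside its range is refused whole. The fingers move at their own pace and stop on an object; FORCE is the grip in N (left out, the last holds). Time passes only in rows, so rows that do not move let the fingers close. It gives the time, the measured TCP pose, the force and the opening at its end, in the units of the state.
- sensors.get_obs(): the state, without advancing time (a new reading comes with each control period).
- viewer.grab_frame(name): name is "scene" or "top" or "wrist"; returns the picture (400x640x3 uint8, red, green, blue); there is no depth.
- viewer.calibration(name): a dict with "fx", "fy", "cx", "cy" (pixels), "rvec" (rotation vector, rad) and "tvec" (3), from world to camera coordinates, as OpenCV has them; the wrist camera has in their place "mount" (4x4, takes a point from camera to tool coordinates, whose origin is the TCP and whose axes are the tool frame's). Camera axes: x right, y down, z forward; pixel columns grow to the right and rows downward; lengths in m; the calibration is good to about 2 mm. A picture is of the moment at which its call begins: read the wrist's pose just before it. calibration takes no time and is no camera call.
- sign_off(): hands the job in, once; it reports no verdict.
The state is a dict: "time_s": time; "joint_pos": joint angles; "dq": joint speeds; "effort": joint torques, N m; "eef_pos": TCP position; "ee_rot": TCP orientation; "wrist_force": force on the tool from outside, world axes, zero at the start; "wrist_torque": the same for the moment, N m; "opening": opening from 0.0 (shut) to 1.0 (fully open).
Only numpy, scipy, OpenCV 4.12 (cv2) and the standard library are available. Lean on these libraries where they do the work, as an engineer would, in place of code of your own. Each camera call takes 0.05 s, during which the arm holds its last target.

### The job

Slide the steel drip plate along its channel until its plain end sticks out past the open edge of the pine step, take it there, and lay it across the narrow pine stand so that you can let go and take it again by its lip end. Then slip it, plain end first, in at the open end of the menorah plinth and leave it lying flat on the plinth beneath all eight cups, with only the lip end sticking out. Be gentle with the glass: the gripper must not touch the menorah, and leave the bowl, the candle tin and the dreidels where they are.

Things in the scene. Friction and masses are not known exactly. Their poses are not given: they have to be found in the camera images.
- plate: Flat steel drip plate, 50 wide (its x) x 200 long (its y) x 4 thick, 0.14 to 0.26 kg, with an upright lip, 50 wide, 6 thick, across its +y end (top of the lip 12 above the underside); the -y end is plain. Origin: centre of the underside; z up. It starts on the step, in its channel, axes along the step's, plain end 10 to 35 short of the open edge.
- plain_end (a point): Middle of the plate's plain (-y) end, half-way up its 4 mm thickness; 100 from the plate's origin.
- lip_end (a point): Middle of the plate's lip (+y) end face, 2 above the underside; 100 from the plate's origin.
- step: Fixed pine step, 120 (its x) x 240 (its y), top surface 60 above the ledge; origin: centre of the underside, on the ledge, z up. Two battens 14 wide and 12 high on the top run its whole length, a channel 58 wide between them along y. Both ends are open: the plate's plain end faces the clear edge at y = -120, its lip looks to y = +120, with room to reach in behind the lip and push.
- stand: Fixed narrow pine stand, 90 (its x) x 60 (its y), flat top 60 above the ledge: the plate laid across it along its y overhangs 70 at either end. Origin: centre of the underside, on the ledge; z up.
- menorah: Fixed glass menorah on a pine plinth; origin: centre of the plinth's underside, on the ledge, z up. Plinth top (floor for the plate) 75 above the ledge, 100 wide (x), y = -70 to +70, open at +y; at y = -70 a wall 12 thick rises 20 above the floor. Glass side strips 10 high leave 70 between them across x (y -70 to +56). With the plate's plain end at y = -62, under the last cup, its lip end is at y = +138.
- menorah_mouth (a point): Middle of the floor's edge at the open end: x 0, y +70, z 75 in the menorah's frame.
- menorah_bar (a point): Middle of the lower near edge of the menorah's glass bar: x 0, y +52, z 127 in its frame. The bar spans y -78 to +52, 98 wide, underside 52 above the floor, on four thin posts at x +-42 (74 clear between). Eight clear cups 20 across stand on it in zigzag (x +-13, y -62 to +40) up to 158 above the ledge.
- step_edge (a point): Middle of the step's open edge, on the top surface: x 0, y -120, z 60 in the step's frame.
- bowl: Green bowl, 110 across, 40 high, loose, to be left alone. Origin: centre of the underside.
- dreidel_a: Clear acrylic dreidel lying on its side, 30 cube with a point to -x and a stem to +x, 66 long, loose, to be left alone. Origin: under the cube's centre.
- dreidel_b: The other dreidel, alike, to be left alone.
- tin: Round aluminium candle tin, 57 across, 29 high, loose, to be left alone. Origin: centre of the underside.

How it is judged (in metres and radians):
On the way, in this order (a step that is already met when the one before it is completed fails the run):
1. the plate, still lying flat in its channel on the step, sticks out at least 35 mm past the open edge (y of plain_end in the frame of step below -0.155 m and angle between plate's own z axis and vertical below 0.05 rad and z of plate in the frame of step between 0.056 and 0.064 m and x of plate in the frame of step between -0.008 and 0.008 m), for 0.2 s.
2. the plate lies flat across the stand, let go and at rest (horizontal distance between plate and stand below 0.05 m and angle between plate's own z axis and vertical below 0.06 rad and linear speed of plate below 0.02 m/s and contact force between plate and the fingers below 0.1 N and z of plate in the frame of stand between 0.056 and 0.065 m), for 0.2 s.
At the end, for the whole second after the job is handed in: The plate lies flat (0.06 rad) and still on the plinth floor (underside 71 to 81 mm up), let go; in the menorah's frame its plain end is at y -74 to -50 mm, within 14 mm of the middle line, its lip end sticks out (y above 110 mm), within 20 mm of the middle line (y of plain_end in the frame of menorah between -0.074 and -0.05 m and x of plain_end in the frame of menorah between -0.014 and 0.014 m and x of lip_end in the frame of menorah between -0.02 and 0.02 m and y of lip_end in the frame of menorah above 0.11 m and z of plate in the frame of menorah between 0.071 and 0.081 m and angle between plate's own z axis and vertical below 0.06 rad and linear speed of plate below 0.02 m/s and contact force between plate and the fingers below 0.1 N); the robot touches nothing.
It fails at once if the gripper or arm touches the menorah or its plinth (contact force between any of the arm, the fingers and menorah above 2 N).
It fails at once if the plate strikes or presses the menorah hard (over 25 N) (contact force between plate and menorah above 25 N).
It fails at once if the bowl, the candle tin or a dreidel is shifted by more than 15 mm (distance of any of bowl, dreidel_a, dreidel_b, tin from where it was at the start of the episode above 0.015 m).
It also fails if it takes over 59 s, if anything falls off the work surface, if the arm or the gripper's body presses on something with over 40 N, if the wrist force passes 120 N, or if a joint passes its speed limit or range.

## Working session

There is one attempt and no reset: what is moved stays moved. The work goes in short steps, Python scripts to look and compute and a shell command to move; the robot and the scene stay as the last step left them, time stands still between calls to the robot, and variables do not carry over. Pictures are saved under pics/ and viewed, and the job is handed in when it is done.

```bash
ls; mkdir -p pics; python3 - <<'E'
from workcell import sensors, viewer, arm
import cv2,json
o=sensors.get_obs();print(o)
print([a for a in dir(arm) if a[0]!='_'])
for n in("scene","top","wrist"):
    f=viewer.grab_frame(n);cv2.imwrite(f"pics/{n}0.png",f[:,:,::-1]);print(n,viewer.calibration(n))
E
```

```text
pics
{'time_s': 0.0, 'joint_pos': array([-5.66048552e+01,  2.05897688e+01,  6.31823212e-01, -1.95945533e-02,
       -7.01342632e+01, -1.65061018e+01]), 'dq': array([-0.10278266,  0.04822218,  0.12558351,  0.1160727 , -0.0430818 ,
       -0.1180859 ]), 'effort': array([-1.13851598e-03, -5.83318090e+01,  2.93412459e+01,  6.93649024e+00,
       -6.26463836e-03, -2.23472620e-05]), 'eef_pos': array([ 0.19592551, -0.64544721,  0.2413693 ]), 'ee_rot': array([[-6.17256196e-04, -2.90407256e-01,  9.56902944e-01],
       [ 1.52065188e-03,  9.56901748e-01,  2.90407874e-01],
       [-9.99998653e-01,  1.63437233e-03, -1.49045192e-04]]), 'wrist_force': array([-0.43373558, -0.62417832,  0.85584576]), 'wrist_torque': array([-0.03699153, -0.01897183, -0.04414014]), 'opening': 1.003432408169981}
['MotionError', 'tcp_to_tips']
scene {'fx': 430.4710592984537, 'fy': 430.4710592984537, 'cx': 320.6775087386072, 'cy': 200.52149551597876, 'rvec': array([ 2.08963649,  1.37021068, -0.48980996]), 'tvec': array([-0.27669709, -0.32980746,  1.36302178])}
top {'fx': 472.9024761674871, 'fy': 472.9024761674871, 'cx': 318.86905415866363, 'cy': 190.37706546902223, 'rvec': array([ 2.14846789, -2.19677174,  0.07212535]), 'tvec': array([0.04107251, 0.57837122, 1.26932978])}
wrist {'fx': 275.27942764659366, 'fy': 275.27942764659366, 'cx': 316.8679184302263, 'cy': 202.40588677849126, 'mount': array([[ 9.74369915e-04, -2.67401523e-01,  9.63584701e-01,
        -1.30645538e-01],
       [ 9.99999525e-01,  2.69904238e-04, -9.36292001e-04,
         7.93742086e-04],
       [-9.70968697e-06,  9.63585156e-01,  2.67401659e-01,
        -6.73489290e-02],
       [ 0.00000000e+00,  0.00000000e+00,  0.00000000e+00,
         1.00000000e+00]])}
```

View pics/scene0.png

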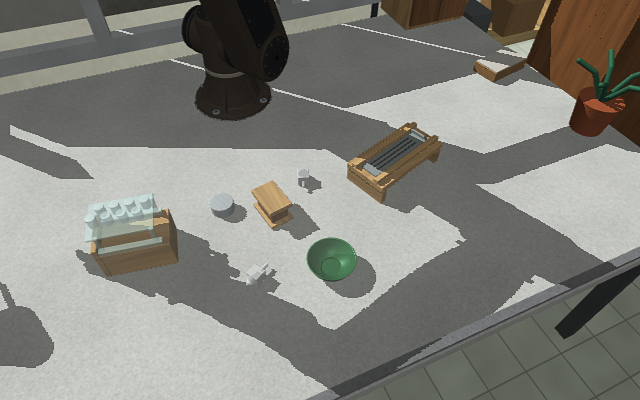

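View pics/top0.png

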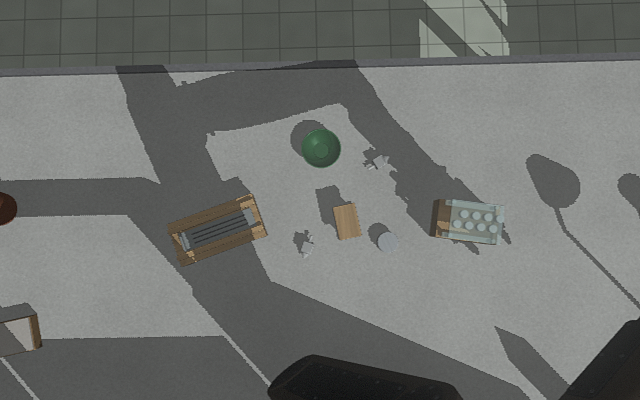

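View pics/wrist0.png

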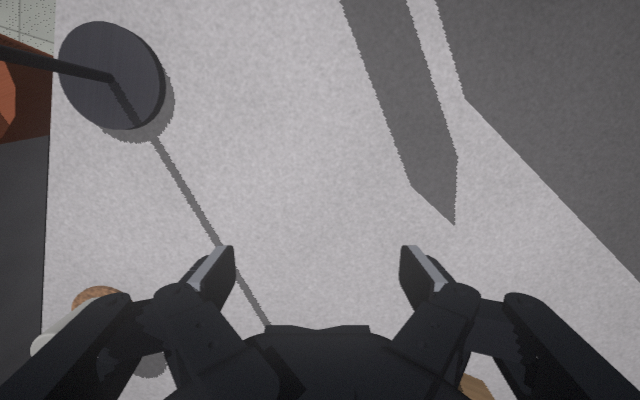

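```bash
cat > h.py <<'E'
import cv2,numpy as np
from workcell import sensors,viewer,arm
def cam(n):
    c=viewer.calibration(n);K=np.array([[c['fx'],0,c['cx']],[0,c['fy'],c['cy']],[0,0,1.]])
    if 'rvec' in c:
        R=cv2.Rodrigues(c['rvec'])[0];t=c['tvec']
    else:
        o=sensors.get_obs();M=c['mount'];Rw=o['ee_rot']@M[:3,:3];p=o['eef_pos']+o['ee_rot']@M[:3,3]
        R=Rw.T;t=-R@p
    return K,R,t
def ray(px,C,z):
    K,R,t=C;d=R.T@np.linalg.inv(K)@np.array([px[0],px[1],1.]);p=-R.T@t
    return p+d*(z-p[2])/d[2]
def proj(P,C):
    K,R,t=C;q=K@(R@np.asarray(P).T+t[:,None]);return (q[:2]/q[2]).T
E
python3 - <<'E'
import cv2,numpy as np
im=cv2.imread('pics/top0.png')
a=im[185:275,155:285];b=im[185:260,420:520]
cv2.imwrite('pics/a.png',cv2.resize(a,None,fx=6,fy=6,interpolation=cv2.INTER_CUBIC))
cv2.imwrite('pics/b.png',cv2.resize(b,None,fx=7,fy=7,interpolation=cv2.INTER_CUBIC))
c=im[190:260,290:410]
cv2.imwrite('pics/c.png',cv2.resize(c,None,fx=6,fy=6,interpolation=cv2.INTER_CUBIC))
E
```

```text
(no output)
```

View pics/a.png

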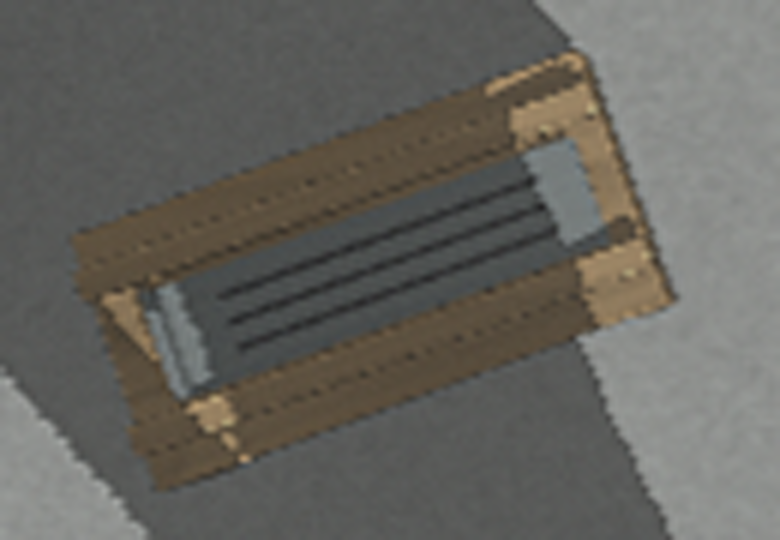

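View pics/b.png

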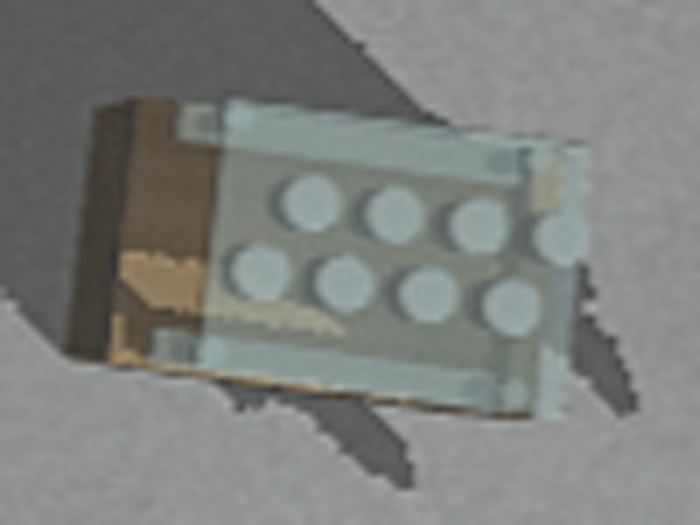

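View pics/c.png

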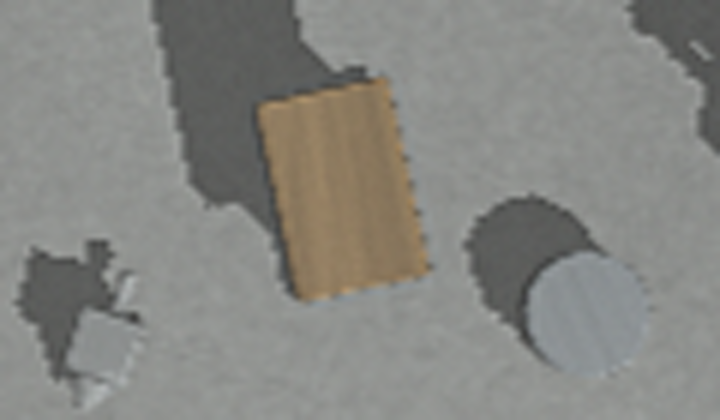

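```bash
cat > m.py <<'E'
from h import *
C=cam('top');print('campos',-C[1].T@C[2])
def w(p,off,s,z): return ray(((p[0]+.5)/s-.5+off[0],(p[1]+.5)/s-.5+off[1]),C,z)
A=(155,185)
for n,p,z in [('step TR',(585,52),.072),('BR',(673,297),.072),('TL',(75,238),.072),('BL',(158,488),.072),('edgeR mid',(630,170),.06),('plate plain T',(573,140),.064),('plain B',(605,240),.064),('lip T',(147,290),.072),('lip B',(183,398),.072)]: print(n,w(p,A,6,z).round(4))
B=(420,185)
for n,p,z in [('floor TL',(130,100),.075),('BL',(108,362),.075),('bot TL',(95,105),0),('bot BL',(68,355),0),('bar TL',(228,97),.135),('bar BL',(196,365),.135)]: print(n,w(p,B,7,z).round(4))
cups=[(260,270),(310,203),(344,283),(393,214),(428,294),(478,226),(511,306),(558,238)]
cw=[w(p,B,7,.158)[:2] for p in cups]; print(np.array(cw).round(4))
S=(290,190)
for n,p,z in [('TL',(258,104),.06),('TR',(386,77),.06),('BR',(430,270),.06),('BL',(300,300),.06)]: print(n,w(p,S,6,z).round(4))
E
python3 m.py
```

```text
campos [0.47396149 0.01010567 1.31250017]
step TR [0.5716 0.2038 0.072 ]
BR [0.4636 0.1664 0.072 ]
TL [0.495  0.4286 0.072 ]
BL [0.3857 0.3919 0.072 ]
edgeR mid [0.5198 0.1862 0.06  ]
plate plain T [0.5335 0.2107 0.064 ]
plain B [0.4891 0.197  0.064 ]
lip T [0.4716 0.3969 0.072 ]
lip B [0.4243 0.381  0.072 ]
floor TL [ 0.5456 -0.2835  0.075 ]
BL [ 0.4486 -0.2713  0.075 ]
bot TL [ 0.5483 -0.2874  0.    ]
bot BL [ 0.4501 -0.2728  0.    ]
bar TL [ 0.5424 -0.3039  0.135 ]
bar BL [ 0.4481 -0.2885  0.135 ]
[[ 0.4808 -0.3062]
 [ 0.5036 -0.3245]
 [ 0.4757 -0.3349]
 [ 0.4992 -0.3529]
 [ 0.4713 -0.3636]
 [ 0.4944 -0.382 ]
 [ 0.4666 -0.392 ]
 [ 0.4897 -0.4093]]
TL [ 0.5314 -0.0077  0.06  ]
TR [ 0.5421 -0.0644  0.06  ]
BR [ 0.4568 -0.0814  0.06  ]
BL [ 0.445 -0.024  0.06 ]
```

```bash
cat > plan.py <<'E'
# plan.py x y z yang [stepmm] : suggests next 5 rows toward target (tool down, tool y at yang deg)
from h import *
import sys,math
from scipy.spatial.transform import Rotation as Ro
x,y,z,ya=map(float,sys.argv[1:5]);st=float(sys.argv[5])/1000 if len(sys.argv)>5 else .06
o=sensors.get_obs();p=o['eef_pos'].copy();R=o['ee_rot'].copy()
a=math.radians(ya);Y=np.array([math.cos(a),math.sin(a),0]);X=np.array([0,0,-1.]);T=np.column_stack([X,Y,np.cross(X,Y)])
tp=np.array([x,y,z])
print('t',round(o['time_s'],2),'p',p.round(4),'yang',round(math.degrees(math.atan2(R[1,1],R[0,1])),1),'F',o['wrist_force'].round(1),'op',round(o['opening'],3),'tilt',round(math.degrees(math.acos(min(1,-R[2,0]))),2),'j',o['joint_pos'].round(0))
for i in range(5):
    d=tp-p;r=Ro.from_matrix(R.T@T).as_rotvec(degrees=True)
    n=max(1,math.ceil(max(np.linalg.norm(d)/st,np.linalg.norm(r)/10.5)-1e-6))
    print([[round(v,1) for v in r/n],[round(v,4) for v in R.T@d/n]],'left',n)
    p=p+d/n;R=R@Ro.from_rotvec(r/n,degrees=True).as_matrix()
    if n==1:break
E
python3 plan.py .5 -.25 .26 140
python3 -c "
from m import *
print(w((588,313),S,6,.029),arm.tcp_to_tips)"|tail -1
```

```text
t 0.15 p [ 0.196  -0.6456  0.2416] yang 106.9 F [-0.7 -0.2 -0.5] op 1.0 tilt 0.07 j [-57.  21.   1.  -0. -70. -17.]
[[np.float64(-3.7), np.float64(0.0), np.float64(-0.0)], [np.float64(-0.002), np.float64(0.0322), np.float64(0.0451)]] left 9
[[np.float64(-3.7), np.float64(0.0), np.float64(-0.0)], [np.float64(-0.002), np.float64(0.0293), np.float64(0.0471)]] left 8
[[np.float64(-3.7), np.float64(0.0), np.float64(-0.0)], [np.float64(-0.002), np.float64(0.0262), np.float64(0.0488)]] left 7
[[np.float64(-3.7), np.float64(0.0), np.float64(-0.0)], [np.float64(-0.002), np.float64(0.023), np.float64(0.0504)]] left 6
[[np.float64(-3.7), np.float64(0.0), np.float64(-0.0)], [np.float64(-0.002), np.float64(0.0197), np.float64(0.0518)]] left 5
[ 0.43569087 -0.15392048  0.029     ] 0.011
```

```bash
sed -i 's/round(v,1) for/float(round(v,1)) for/;s/round(v,4) for/float(round(v,4)) for/' plan.py
python3 -m creep '[[[-3.7,0,0],[-0.002,0.032,0.045],0.005],[[-3.7,0,0],[-0.002,0.029,0.047],0.005],[[-3.7,0,0],[-0.002,0.026,0.049],0.005],[[-3.7,0,0],[-0.002,0.023,0.05],0.005],[[-3.7,0,0],[-0.002,0.02,0.052],0.005]]' 60
python3 plan.py .5 -.25 .26 140
```

```text
time_s: 0.78
eef_pos: [0.3657, -0.4219, 0.2489]
ee_rot: [[-0.003, -0.582, 0.813], [0.004, 0.813, 0.582], [-1.0, 0.006, -0.0]]
wrist_force: [1.7, -0.6, -0.6]
opening: 0.059
t 0.78 p [ 0.3657 -0.4219  0.2489] yang 125.6 F [ 1.7 -0.6 -0.6] op 0.059 tilt 0.32 j [-29.  10. -13.  -0. -67. -25.]
[[-3.6, 0.0, -0.1], [-0.0027, 0.0154, 0.0523]] left 4
[[-3.6, 0.0, -0.1], [-0.0027, 0.0121, 0.0532]] left 3
[[-3.6, 0.0, -0.1], [-0.0027, 0.0087, 0.0538]] left 2
[[-3.6, 0.0, -0.1], [-0.0028, 0.0053, 0.0543]] left 1
```

```bash

python3 -m creep '[[[-3.6,0,0],[-0.003,0.015,0.052],0.005],[[-3.6,0,0],[-0.003,0.012,0.053],0.005],[[-3.6,0,0],[-0.003,0.009,0.054],0.005],[[-3.6,0,0],[0,0.005,0.055],0.005]]' 60
python3 plan.py .5 .1 .24 175
```

```text
time_s: 1.27
eef_pos: [0.5033, -0.243, 0.2588]
ee_rot: [[-0.003, -0.771, 0.636], [0.005, 0.636, 0.771], [-1.0, 0.005, 0.002]]
wrist_force: [0.8, -0.7, -0.8]
opening: 0.059
t 1.27 p [ 0.5033 -0.243   0.2588] yang 140.5 F [ 0.8 -0.7 -0.8] op 0.059 tilt 0.31 j [ -6.   9. -12.  -0. -69. -34.]
[[-5.8, 0.0, -0.0], [0.0034, 0.0368, 0.0437]] left 6
[[-5.8, 0.0, -0.0], [0.0033, 0.0322, 0.0472]] left 5
[[-5.8, 0.0, -0.0], [0.0033, 0.0273, 0.0502]] left 4
[[-5.8, 0.0, -0.0], [0.0032, 0.0222, 0.0527]] left 3
[[-5.8, 0.0, -0.0], [0.0032, 0.0168, 0.0546]] left 2
```

```bash

python3 -m creep '[[[-5.8,0,0],[0.003,0.037,0.044],0.005],[[-5.8,0,0],[0.003,0.032,0.047],0.005],[[-5.8,0,0],[0.003,0.027,0.05],0.005],[[-5.8,0,0],[0.003,0.022,0.053],0.005],[[-5.8,0,0],[0.003,0.017,0.055],0.005]]' 60
python3 plan.py .437 .415 .18 198.9
```

```text
time_s: 1.9
eef_pos: [0.4994, 0.0522, 0.2435]
ee_rot: [[-0.004, -0.986, 0.167], [0.005, 0.167, 0.986], [-1.0, 0.005, 0.004]]
wrist_force: [1.7, -0.0, -0.8]
opening: 0.06
t 1.9 p [0.4994 0.0522 0.2435] yang 170.4 F [ 1.7 -0.  -0.8] op 0.06 tilt 0.34 j [ 28.   4. -20.  -0. -66. -38.]
[[-4.1, 0.0, -0.0], [0.0093, 0.0174, 0.0496]] left 7
[[-4.1, 0.0, -0.0], [0.0093, 0.0138, 0.0507]] left 6
[[-4.1, 0.0, -0.0], [0.0093, 0.0102, 0.0516]] left 5
[[-4.1, 0.0, -0.0], [0.0092, 0.0065, 0.0522]] left 4
[[-4.1, 0.0, -0.0], [0.0092, 0.0028, 0.0525]] left 3
```

Now near the step; take the wrist view over it on the way.

```bash

python3 -m creep '[[[-4.1,0,0],[0,0.017,0.05],0.005],[[-4.1,0,0],[0,0.014,0.051],0.005],[[-4.1,0,0],[0,0.01,0.052],0.005],[[-4.1,0,0],[0,0.006,0.052],0.005],[[-4.1,0,0],[0,0.003,0.053],0.005]]' 60
python3 plan.py .437 .415 .18 198.9
python3 - <<'E'
from h import *
C=cam('wrist');f=viewer.grab_frame('wrist');cv2.imwrite('pics/w1.png',f[:,:,::-1]);np.savez('pics/w1',K=C[0],R=C[1],t=C[2])
cv2.imwrite('pics/top1.png',viewer.grab_frame('top')[:,:,::-1])
E
```

```text
time_s: 2.52
eef_pos: [0.4506, 0.3212, 0.2446]
ee_rot: [[-0.004, -0.979, -0.203], [0.005, -0.203, 0.979], [-1.0, 0.003, 0.005]]
wrist_force: [1.1, -0.9, 0.6]
opening: 0.061
t 2.52 p [0.4506 0.3212 0.2446] yang -168.3 F [ 1.1 -0.9  0.6] op 0.061 tilt 0.35 j [ 56.   9. -14.  -0. -66. -44.]
[[-3.6, 0.2, -0.1], [0.0325, -0.003, 0.0471]] left 2
[[-3.6, 0.2, -0.1], [0.0324, -0.0059, 0.0469]] left 1
```

View pics/w1.png

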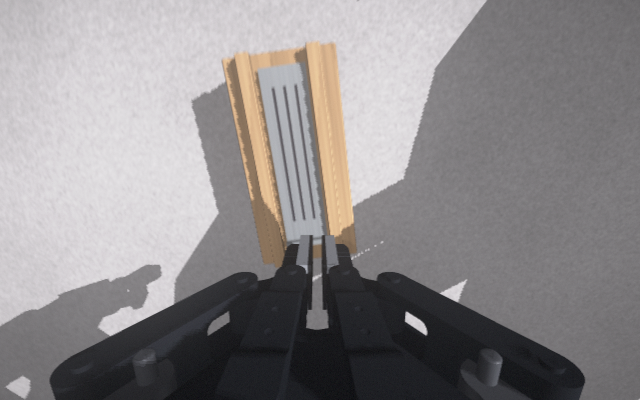

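```bash

python3 - <<'E'
from h import *
d=np.load('pics/w1.npz');C=(d['K'],d['R'],d['t'])
for n,p,z in [('plainL',(257,68),.064),('plainR',(302,65),.064),('lipL',(289,242),.072),('lipR',(324,239),.072),('stepFL',(222,60),.06),('stepFR',(337,44),.072),('stepBL',(264,264),.06),('stepBR',(357,250),.06)]: print(n,ray(p,C,z).round(4))
E
```

```text
plainL [0.5359 0.2124 0.064 ]
plainR [0.491  0.2002 0.064 ]
lipL [0.4693 0.3933 0.072 ]
lipR [0.4293 0.3811 0.072 ]
stepFL [0.5734 0.2117 0.06  ]
stepFR [0.4602 0.1761 0.072 ]
stepBL [0.4952 0.4349 0.06  ]
stepBR [0.3843 0.3923 0.06  ]
```

```bash

python3 -m creep '[[[-4.2,0.2,0],[0.02,-0.003,0.048],0.005],[[-4.2,0.2,0],[0.02,-0.006,0.048],0.005],[[-4,0,0],[0.01,0,0.002],0.005]]' 60
python3 plan.py .4378 .4178 .12 198.9
```

```text
time_s: 3.0
eef_pos: [0.4345, 0.4241, 0.1936]
ee_rot: [[-0.001, -0.909, -0.417], [-0.001, -0.417, 0.909], [-1.0, 0.002, -0.001]]
wrist_force: [0.3, -1.0, 0.0]
opening: 0.057
t 3.0 p [0.4345 0.4241 0.1936] yang -155.4 F [ 0.3 -1.   0. ] op 0.057 tilt 0.1 j [ 63.  16. -12.  -0. -62. -38.]
[[2.9, -0.0, -0.0], [0.0368, -0.0003, -0.0036]] left 2
[[2.9, -0.0, -0.0], [0.0368, -0.0004, -0.0035]] left 1
```

```bash

python3 -m creep '[[[2.9,0,0],[0.037,0,0],0.005],[[2.8,0,0],[0.037,0,0],0.005],[[0,0,0],[0.03,0,0],0.005]]' 60
python3 plan.py .4378 .4178 .078 198.9
python3 - <<'E'
from h import *
cv2.imwrite('pics/w2.png',viewer.grab_frame('wrist')[:,:,::-1])
cv2.imwrite('pics/s2.png',cv2.resize(viewer.grab_frame('scene')[100:220,320:480,::-1],None,fx=5,fy=5))
E
```

```text
time_s: 3.38
eef_pos: [0.4347, 0.4249, 0.0877]
ee_rot: [[0.0, -0.946, -0.323], [0.001, -0.323, 0.946], [-1.0, -0.0, 0.001]]
wrist_force: [-0.7, -0.1, 0.1]
opening: 0.06
t 3.38 p [0.4347 0.4249 0.0877] yang -161.2 F [-0.7 -0.1  0.1] op 0.06 tilt 0.04 j [ 63.  22. -19.  -0. -49. -44.]
[[-0.1, 0.0, 0.0], [0.0097, -0.0007, -0.0078]] left 1
```

View pics/w2.png

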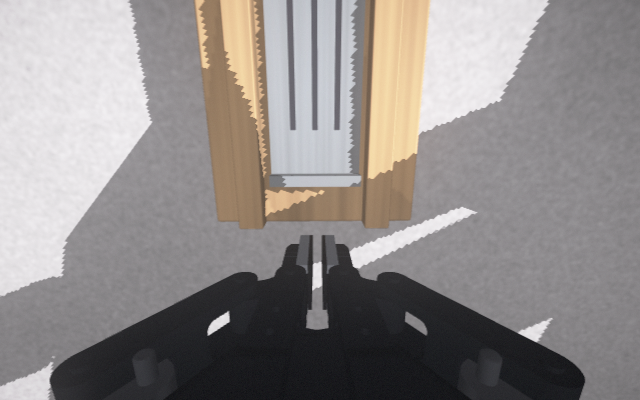

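View pics/s2.png

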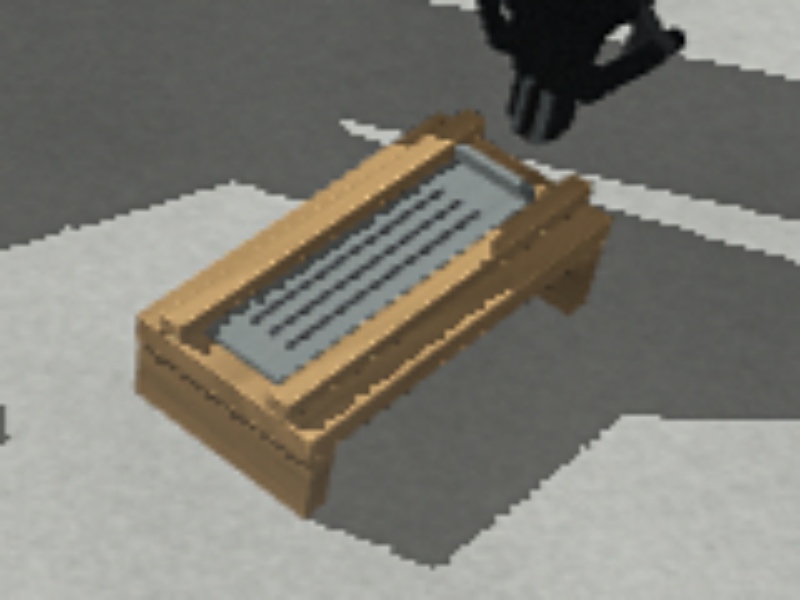

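```bash

python3 -m creep '[[[0,0,0],[0.01,0,0],0.005],[[0,0,0],[0,0,-0.01],0.005],[[0,0,0],[0,0,-0.01],0.005],[[0,0,0],[0,0,-0.01],0.005],[[0,0,0],[0,0,-0.01],0.005]]' 60
python3 plan.py .465 .3384 .0775 198.9 10
```

```text
time_s: 4.1
eef_pos: [0.4487, 0.3847, 0.0793]
ee_rot: [[0.0, -0.946, -0.323], [0.001, -0.323, 0.946], [-1.0, -0.001, 0.001]]
wrist_force: [-0.3, 0.7, -0.9]
opening: 0.059
t 4.1 p [0.4487 0.3847 0.0793] yang -161.1 F [-0.3  0.7 -0.9] op 0.059 tilt 0.07 j [ 60.  21. -22.  -0. -47. -41.]
[[-0.0, 0.0, 0.0], [0.0003, -0.0001, -0.0098]] left 5
[[-0.0, 0.0, 0.0], [0.0003, -0.0001, -0.0098]] left 4
[[-0.0, 0.0, 0.0], [0.0004, -0.0001, -0.0098]] left 3
[[-0.0, 0.0, 0.0], [0.0004, -0.0001, -0.0098]] left 2
[[-0.0, 0.0, 0.0], [0.0004, -0.0001, -0.0098]] left 1
```

```bash

python3 - <<'E'
from h import *
cv2.imwrite('pics/w3.png',viewer.grab_frame('wrist')[:,:,::-1])
E
```

```text
(no output)
```

View pics/w3.png

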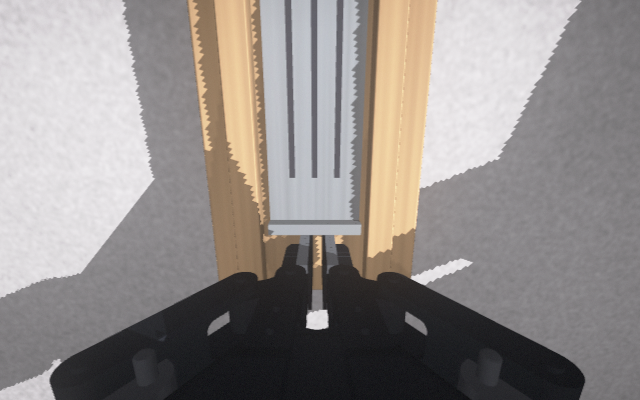

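```bash

python3 -m creep '[[[0,0,0],[0.001,0,-0.01],0.005],[[0,0,0],[0,0,-0.01],0.005],[[0,0,0],[0,0,-0.01],0.005],[[0,0,0],[0,0,-0.01],0.005],[[0,0,0],[0,0,-0.01],0.005]]' 60
python3 - <<'E'
from h import *
cv2.imwrite('pics/w4.png',viewer.grab_frame('wrist')[:,:,::-1])
f=viewer.grab_frame('top')[:,:,::-1];cv2.imwrite('pics/t4.png',cv2.resize(f[185:275,155:285],None,fx=6,fy=6,interpolation=cv2.INTER_CUBIC))
E
python3 plan.py .465 .3384 .0775 198.9 10
```

```text
time_s: 4.78
eef_pos: [0.4666, 0.3346, 0.0791]
ee_rot: [[0.002, -0.946, -0.324], [0.003, -0.324, 0.946], [-1.0, -0.003, 0.003]]
wrist_force: [-0.6, 2.1, 0.8]
opening: 0.062
t 4.88 p [0.4664 0.3337 0.0789] yang -161.2 F [-0.6  0.1  0.3] op 0.059 tilt 0.14 j [ 55.  20. -24.  -0. -46. -36.]
[[-0.1, 0.1, 0.1], [0.0014, -0.0002, 0.0049]] left 1
```

View pics/t4.png

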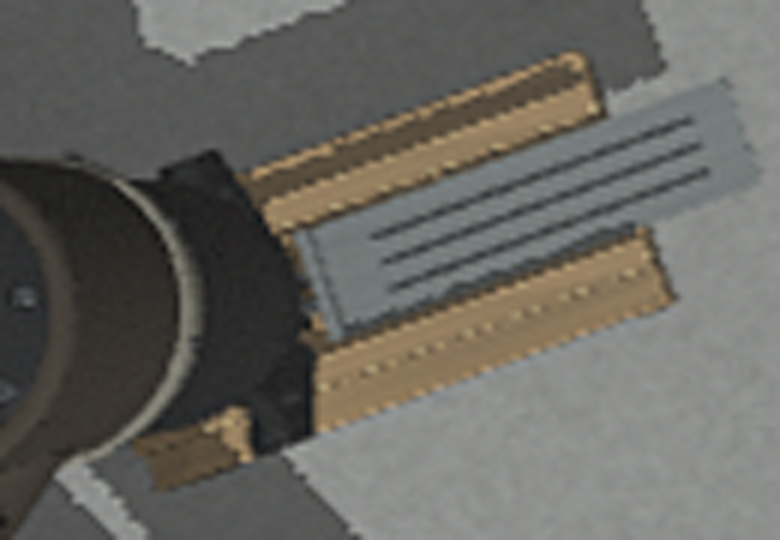

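View pics/w4.png

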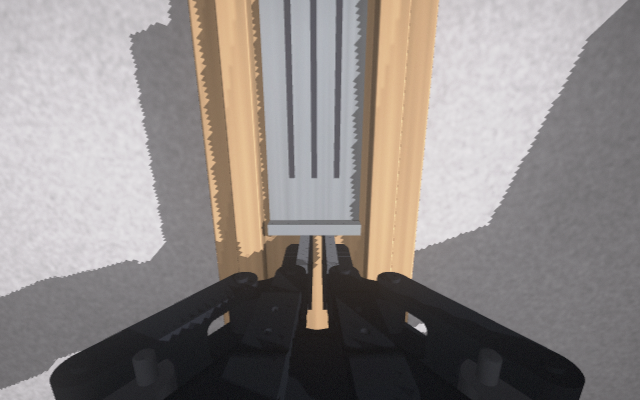

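```bash

cat >> m.py <<'E'
def stepf(p):
    d=np.array(p[:2])-[.479,.2977];return np.array([d@[.946,.3245],d@[-.3245,.946]])*1000
E
python3 - <<'E' | tail -5
from m import *
for p,z in [((730,80),.064),((762,178),.064),((298,232),.072),((337,340),.072)]:
    q=w(p,A,6,z);print(q.round(4),stepf(q).round(1))
E
```

```text
BL [ 0.445 -0.024  0.06 ]
[0.5584 0.141  0.064 ] [  24.3 -174. ]
[0.5149 0.1275 0.064 ] [ -21.3 -172.7]
[0.4955 0.3305 0.072 ] [26.2 25.7]
[0.4481 0.3135 0.072 ] [-24.1  25. ]
```

```bash

python3 -m creep '[[[0,0,0],[0,0,0.012],0.005],[[0,0,0],[-0.05,0,0],0.03],[[0,0,0],[-0.03,0,-0.045],0.075],[[0,0,0],[0,0,-0.06],0.075],[[0,0,0],[0,0,-0.06],0.075]]' 60
python3 plan.py .530 .1534 .13 198.9
```

```text
time_s: 5.5
eef_pos: [0.5159, 0.191, 0.1608]
ee_rot: [[0.001, -0.944, -0.33], [-0.002, -0.33, 0.944], [-1.0, -0.0, -0.002]]
wrist_force: [0.2, -0.7, 0.6]
opening: 0.872
t 5.5 p [0.5159 0.191  0.1608] yang -160.7 F [ 0.2 -0.7  0.6] op 0.872 tilt 0.11 j [ 41.  13. -22.   0. -56. -22.]
[[0.4, -0.1, 0.0], [0.0309, -0.0009, -0.0401]] left 1
```

```bash

python3 -m creep '[[[0.4,0,0],[0,-0.001,-0.040],0.075],[[0,0,0],[0.03,0,0],0.075],[[0,0,0],[0,0,0],0.075]]' 60
python3 plan.py .530 .1534 .054 198.9 20
python3 - <<'E'
from h import *
C=cam('wrist');cv2.imwrite('pics/w5.png',viewer.grab_frame('wrist')[:,:,::-1]);np.savez('pics/w5',K=C[0],R=C[1],t=C[2])
E
```

```text
time_s: 5.88
eef_pos: [0.5311, 0.1506, 0.131]
ee_rot: [[0.001, -0.947, -0.32], [-0.002, -0.32, 0.947], [-1.0, -0.0, -0.003]]
wrist_force: [0.1, -0.5, 0.4]
opening: 0.879
t 5.88 p [0.5311 0.1506 0.131 ] yang -161.3 F [ 0.1 -0.5  0.4] op 0.879 tilt 0.14 j [ 36.  15. -24.   0. -52. -18.]
[[-0.1, -0.0, 0.0], [0.0192, 0.0, 0.0008]] left 4
[[-0.1, -0.0, 0.0], [0.0192, 0.0, 0.0008]] left 3
[[-0.1, -0.0, 0.0], [0.0192, 0.0, 0.0008]] left 2
[[-0.1, -0.0, 0.0], [0.0192, 0.0, 0.0008]] left 1
```

View pics/w5.png

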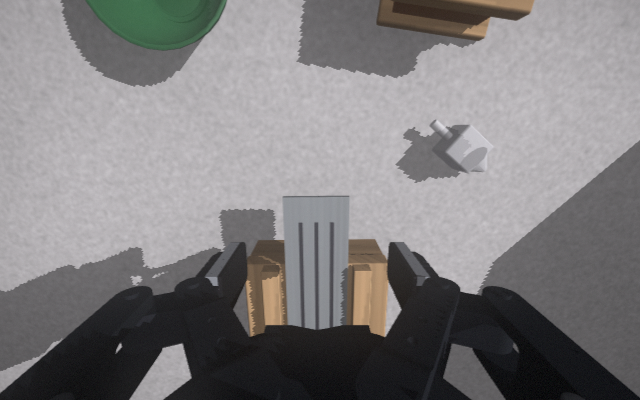

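```bash

python3 - <<'E' | tail -3
from m import *
d=np.load('pics/w5.npz');C=(d['K'],d['R'],d['t'])
for p,z in [((283,196),.064),((349,196),.064),((317,240),.06)]:
    q=ray(p,C,z);print(q.round(4),stepf(q).round(1))
E
python3 -m creep '[[[0,0,0],[0.025,0,0],0.075],[[0,0,0],[0.025,0,0],0.075],[[0,0,0],[0.022,0,0.001],0.075],[[0,0,0],[0.005,0,0],0.075]]' 60
```

```text
[0.5607 0.1423 0.064 ] [  26.9 -173.5]
[0.5144 0.1267 0.064 ] [ -22.  -173.3]
[0.5251 0.1691 0.06  ] [   1.9 -136.6]
time_s: 6.42
eef_pos: [0.5356, 0.1581, 0.0594]
ee_rot: [[0.011, -0.945, -0.327], [0.002, -0.327, 0.945], [-1.0, -0.011, -0.002]]
wrist_force: [-0.3, -0.5, 1.1]
opening: 0.876
```

```bash

python3 plan.py .5305 .1534 .054 198.9 20
python3 - <<'E'
from h import *
C=cam('wrist');cv2.imwrite('pics/w6.png',viewer.grab_frame('wrist')[:,:,::-1])
E
python3 plan.py .5305 .1534 .054 198.9 20
```

```text
t 6.42 p [0.5356 0.1581 0.0594] yang -160.9 F [-0.3 -0.5  1.1] op 0.876 tilt 0.64 j [ 37.  20. -28.   0. -42. -18.]
[[0.2, -0.1, 0.6], [0.0053, 0.0064, -0.0027]] left 1
t 6.47 p [0.5359 0.1582 0.0595] yang -160.9 F [ 0.1  0.2 -0.7] op 0.878 tilt 0.68 j [ 37.  20. -28.   0. -42. -18.]
[[0.2, -0.1, 0.7], [0.0055, 0.0068, -0.0028]] left 1
```

View pics/w6.png

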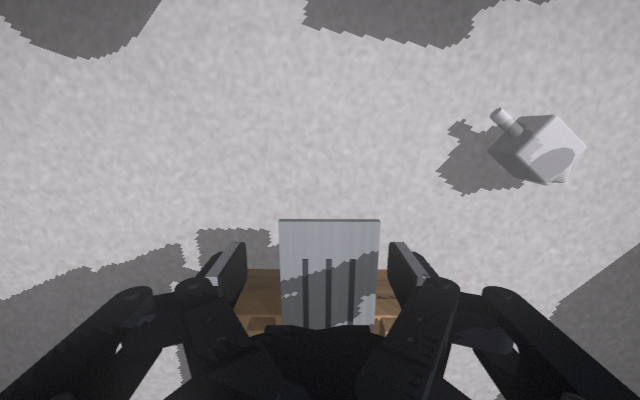

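```bash

python3 -m creep '[[[0.2,0,0.7],[0.005,0.0065,-0.003],0.075],[[0,0,0],[0,0,0],0.075]]' 60
python3 plan.py .5305 .1534 .054 198.9 20
```

```text
time_s: 6.72
eef_pos: [0.5314, 0.1542, 0.0561]
ee_rot: [[0.001, -0.946, -0.325], [-0.001, -0.325, 0.946], [-1.0, -0.001, -0.001]]
wrist_force: [-0.5, -0.5, 0.2]
opening: 0.876
t 6.72 p [0.5314 0.1542 0.0561] yang -161.0 F [-0.5 -0.5  0.2] op 0.876 tilt 0.1 j [ 37.  20. -28.   0. -42. -18.]
[[0.1, -0.1, 0.1], [0.0021, 0.0011, -0.0004]] left 1
```

```bash

python3 -m creep '[[[0,0,0],[0.001,0.001,0],0.02],[[0,0,0],[0,0,0],0.02],[[0,0,0],[0,0,0],0.02],[[0,0,0],[0,0,0],0.02]]' 90
python3 - <<'E'
from h import *
C=cam('wrist');cv2.imwrite('pics/w7.png',viewer.grab_frame('wrist')[:,:,::-1])
E
python3 plan.py .5305 .1534 .12 198.9 20
```

```text
time_s: 7.22
eef_pos: [0.5308, 0.154, 0.0566]
ee_rot: [[0.003, -0.946, -0.325], [0.0, -0.325, 0.946], [-1.0, -0.003, -0.001]]
wrist_force: [-1.3, -0.1, -1.4]
opening: 0.553
t 7.28 p [0.5308 0.154  0.0566] yang -161.0 F [-1.4 -0.3  1.1] op 0.552 tilt 0.17 j [ 37.  20. -28.   0. -42. -18.]
[[0.0, -0.0, 0.0], [-0.0159, 0.0001, -0.0001]] left 4
[[0.0, -0.0, 0.0], [-0.0159, 0.0001, -0.0001]] left 3
[[0.0, -0.0, 0.0], [-0.0159, 0.0001, -0.0001]] left 2
[[0.0, -0.0, 0.0], [-0.0159, 0.0001, -0.0001]] left 1
```

View pics/w7.png

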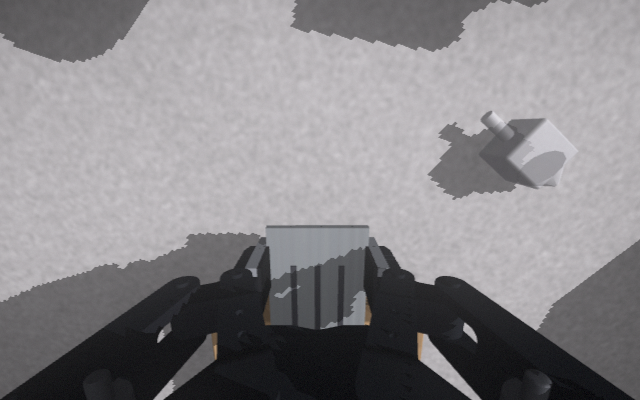

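```bash

python3 -m creep '[[[0,0,0],[0,0,0],0.02],[[0,0,0],[-0.015,0,0],0.02],[[0,0,0],[-0.02,0,0],0.02],[[0,0,0],[-0.02,0,0],0.02],[[0,0,0],[0,0,0],0.02]]' 120
python3 - <<'E'
from h import *
cv2.imwrite('pics/s8.png',cv2.resize(viewer.grab_frame('scene')[80:220,300:480,::-1],None,fx=4,fy=4))
E
python3 plan.py .4938 -.0444 .15 191 60
```

```text
time_s: 7.9
eef_pos: [0.5304, 0.1536, 0.1145]
ee_rot: [[0.002, -0.946, -0.325], [-0.001, -0.325, 0.946], [-1.0, -0.002, -0.002]]
wrist_force: [0.4, -0.2, -2.6]
opening: 0.543
t 7.95 p [0.5297 0.1532 0.1134] yang -161.1 F [-0.4  0.5 -3. ] op 0.541 tilt 0.1 j [ 37.  16. -25.   0. -49. -18.]
[[2.0, -0.0, 0.0], [-0.0091, 0.0245, -0.0438]] left 4
[[2.0, -0.0, 0.0], [-0.0091, 0.023, -0.0446]] left 3
[[2.0, -0.0, 0.0], [-0.0091, 0.0214, -0.0454]] left 2
[[2.0, -0.0, 0.0], [-0.0091, 0.0199, -0.0461]] left 1
```

View pics/s8.png

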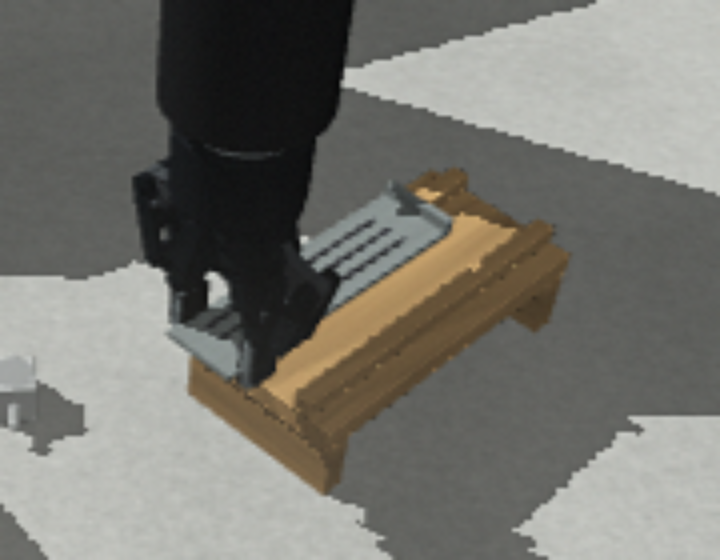

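```bash

python3 - <<'E'
from h import *
C=cam('scene')
c=np.array([.4713,.3235])
for dz in (.06,.08,.1,.12,.13):
  P=[[*(c+s*np.array([.946,.3245])),dz] for s in(-.025,.025)]
  print(dz,((proj(P,C)-[300,80])*4).round(0).tolist())
E
```

```text
0.06 [[375.0, 255.0], [433.0, 294.0]]
0.08 [[379.0, 232.0], [439.0, 271.0]]
0.1 [[384.0, 209.0], [444.0, 248.0]]
0.12 [[388.0, 185.0], [450.0, 223.0]]
0.13 [[391.0, 172.0], [452.0, 211.0]]
```

```bash

python3 plan.py .509 -.123 .135 191 50|head -1
python3 -m creep '[[[1.3,0,0],[-0.006,0.013,-0.042],0.02],[[1.3,0,0],[-0.005,0.012,-0.045],0.02],[[1.3,0,0],[-0.005,0.011,-0.045],0.02],[[1.3,0,0],[-0.005,0.01,-0.045],0.02],[[1.3,0,0],[0,0.009,-0.045],0.02]]' 120
python3 plan.py .509 -.123 .135 191 50
```

```text
t 7.95 p [0.5297 0.1532 0.1134] yang -161.1 F [-0.4  0.5 -3. ] op 0.541 tilt 0.1 j [ 37.  16. -25.   0. -49. -18.]
time_s: 8.57
eef_pos: [0.5374, -0.0793, 0.1313]
ee_rot: [[-0.005, -0.976, -0.217], [-0.003, -0.217, 0.976], [-1.0, 0.006, -0.002]]
wrist_force: [1.0, -0.5, -3.1]
opening: 0.54
t 8.57 p [ 0.5374 -0.0793  0.1313] yang -167.5 F [ 1.  -0.5 -3.1] op 0.54 tilt 0.34 j [ 12.  14. -24.   0. -52.   0.]
[[0.8, -0.1, -0.2], [-0.0017, 0.0186, -0.0182]] left 2
[[0.8, -0.1, -0.2], [-0.0018, 0.0184, -0.0185]] left 1
```

```bash

python3 -m creep '[[[0.8,0,-0.2],[0,0.018,-0.018],0.02],[[0.8,0,-0.2],[0,0.018,-0.018],0.02],[[0,0,0],[0.02,0,0],0.02],[[0,0,0],[0,0,0],0.02]]' 120
python3 plan.py .509 -.123 .085 191 50
python3 - <<'E'
from h import *
cv2.imwrite('pics/t9.png',cv2.resize(viewer.grab_frame('top')[150:270,280:420,::-1],None,fx=5,fy=5))
cv2.imwrite('pics/s9.png',cv2.resize(viewer.grab_frame('scene')[130:250,190:350,::-1],None,fx=5,fy=5))
E
```

```text
time_s: 9.07
eef_pos: [0.5058, -0.1272, 0.1075]
ee_rot: [[-0.004, -0.983, -0.182], [-0.002, -0.182, 0.983], [-1.0, 0.004, -0.001]]
wrist_force: [0.2, -0.0, -2.8]
opening: 0.543
t 9.07 p [ 0.5058 -0.1272  0.1075] yang -169.5 F [ 0.2 -0.  -2.8] op 0.543 tilt 0.26 j [  8.  14. -29.   0. -48.   3.]
[[-0.5, -0.1, -0.3], [0.0224, -0.004, 0.0036]] left 1
```

View pics/t9.png

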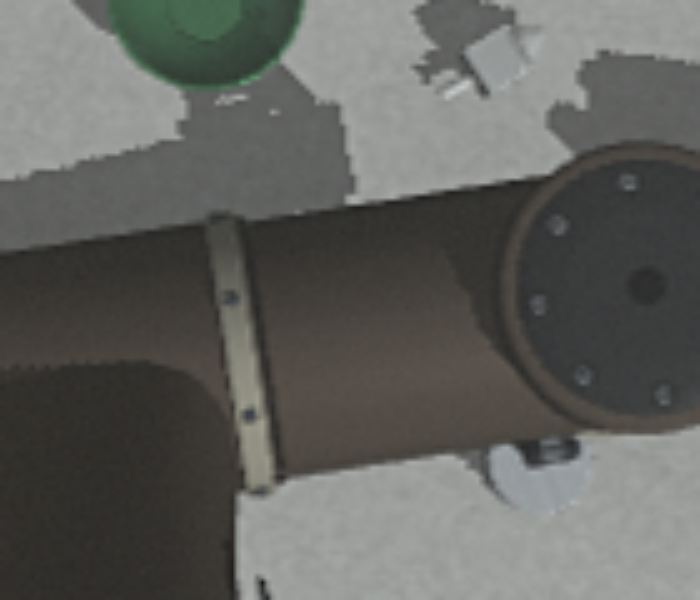

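View pics/s9.png

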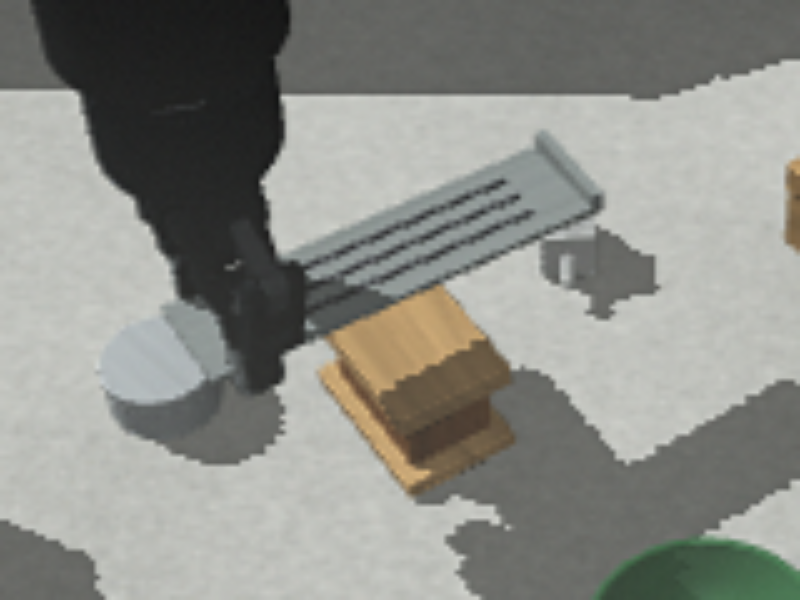

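```bash

python3 -m creep '[[[-0.5,0,-0.3],[0.02,-0.004,0.0036],0.02],[[0,0,0],[0.012,0,0],0.02],[[0,0,0],[0,0,0],0.02]]' 120
python3 plan.py .509 -.123 .06 191 50
```

```text
time_s: 9.55
eef_pos: [0.5127, -0.1217, 0.078]
ee_rot: [[0.007, -0.981, -0.194], [-0.001, -0.194, 0.981], [-1.0, -0.007, -0.002]]
wrist_force: [0.2, -0.7, -2.0]
opening: 0.536
t 9.55 p [ 0.5127 -0.1217  0.078 ] yang -168.8 F [ 0.2 -0.7 -2. ] op 0.536 tilt 0.4 j [  8.  16. -30.   0. -43.   3.]
[[0.2, -0.1, 0.4], [0.018, 0.004, -0.0005]] left 1
```

```bash

python3 -m creep '[[[0.2,0,0.4],[0.01,0.004,0],0.02],[[0,0,0],[0.005,0,0],0.02],[[0,0,0],[0.003,0,0],0.02]]' 120
python3 plan.py .509 -.123 .058 191 50
```

```text
time_s: 9.93
eef_pos: [0.5095, -0.1225, 0.0602]
ee_rot: [[0.001, -0.982, -0.191], [-0.003, -0.191, 0.982], [-1.0, -0.001, -0.003]]
wrist_force: [-1.0, -0.1, -2.4]
opening: 0.537
t 9.93 p [ 0.5095 -0.1225  0.0602] yang -169.0 F [-1.  -0.1 -2.4] op 0.537 tilt 0.17 j [  8.  18. -31.   0. -41.   3.]
[[0.0, -0.2, 0.1], [0.0022, 0.0006, -0.0004]] left 1
```

```bash

python3 -m creep '[[[0,0,0],[0.0025,0,0],0.02],[[0,0,0],[0,0,0],0.02]]' 120
python3 plan.py .509 -.123 .057 191 50
python3 - <<'E'
from h import *
cv2.imwrite('pics/s10.png',cv2.resize(viewer.grab_frame('scene')[130:250,190:350,::-1],None,fx=5,fy=5))
E
```

```text
time_s: 10.18
eef_pos: [0.5097, -0.1226, 0.0577]
ee_rot: [[0.002, -0.982, -0.191], [-0.003, -0.191, 0.982], [-1.0, -0.001, -0.003]]
wrist_force: [-1.2, 0.4, -0.4]
opening: 0.54
t 10.18 p [ 0.5097 -0.1226  0.0577] yang -169.0 F [-1.2  0.4 -0.4] op 0.54 tilt 0.18 j [  8.  18. -32.   0. -41.   3.]
[[0.0, -0.2, 0.1], [0.0007, 0.0007, -0.0003]] left 1
```

View pics/s10.png

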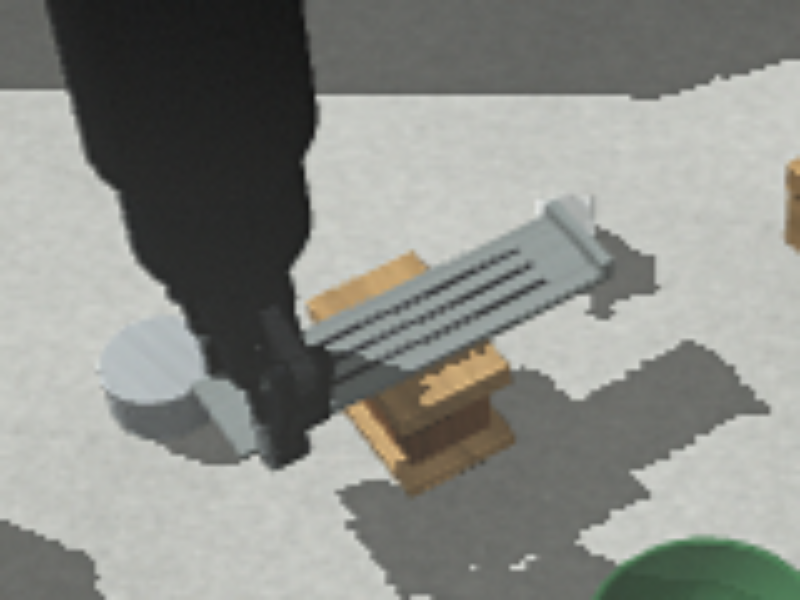

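```bash

python3 -m creep '[[[0,0,0],[0,0,0],0.065],[[0,0,0],[0,0,0],0.075],[[0,0,0],[0,0,0],0.075],[[0,0,0],[-0.03,0,0],0.075],[[0,0,0],[-0.05,0,0],0.075]]' 80
python3 plan.py .4776 .039 .16 191 50
python3 - <<'E'
from h import *
C=cam('wrist');cv2.imwrite('pics/w11.png',viewer.grab_frame('wrist')[:,:,::-1]);np.savez('pics/w11',K=C[0],R=C[1],t=C[2])
E
```

```text
time_s: 10.85
eef_pos: [0.5078, -0.1225, 0.1369]
ee_rot: [[-0.004, -0.982, -0.191], [-0.003, -0.191, 0.982], [-1.0, 0.005, -0.002]]
wrist_force: [1.9, 0.5, 0.3]
opening: 0.88
t 10.85 p [ 0.5078 -0.1225  0.1369] yang -169.0 F [1.9 0.5 0.3] op 0.88 tilt 0.31 j [  8.  12. -27.   0. -52.   3.]
[[-0.0, -0.0, -0.1], [-0.0059, -0.0003, 0.0411]] left 4
[[-0.0, -0.0, -0.1], [-0.0059, -0.0003, 0.0411]] left 3
[[-0.0, -0.0, -0.1], [-0.0058, -0.0003, 0.0411]] left 2
[[-0.0, -0.0, -0.1], [-0.0058, -0.0003, 0.0411]] left 1
```

View pics/w11.png

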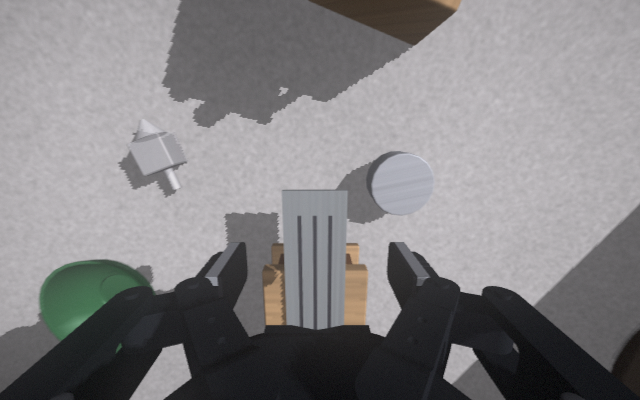

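```bash

python3 -m creep '[[[0,0,0],[-0.006,0,0.041],0.075],[[0,0,0],[-0.006,0,0.042],0.075],[[0,0,0],[0,0,0.042],0.075],[[0,0,0],[0,0,0.04],0.075],[[0,0,0],[0,0,0],0.075]]' 80
python3 plan.py .4776 .039 .13 191 50
python3 - <<'E'
from h import *
C=cam('wrist');cv2.imwrite('pics/w12.png',viewer.grab_frame('wrist')[:,:,::-1]);np.savez('pics/w12',K=C[0],R=C[1],t=C[2])
cv2.imwrite('pics/s12.png',cv2.resize(viewer.grab_frame('scene')[130:250,190:350,::-1],None,fx=5,fy=5))
E
```

```text
time_s: 11.52
eef_pos: [0.4815, 0.0439, 0.1592]
ee_rot: [[0.015, -0.982, -0.19], [-0.001, -0.191, 0.982], [-1.0, -0.014, -0.004]]
wrist_force: [0.5, -0.5, 0.1]
opening: 0.879
t 11.53 p [0.4815 0.0439 0.1592] yang -169.0 F [ 0.5 -0.5  0.1] op 0.879 tilt 0.85 j [ 29.   6. -30.   1. -53. -18.]
[[-0.0, -0.2, 0.8], [0.0292, 0.0052, -0.004]] left 1
```

View pics/w12.png

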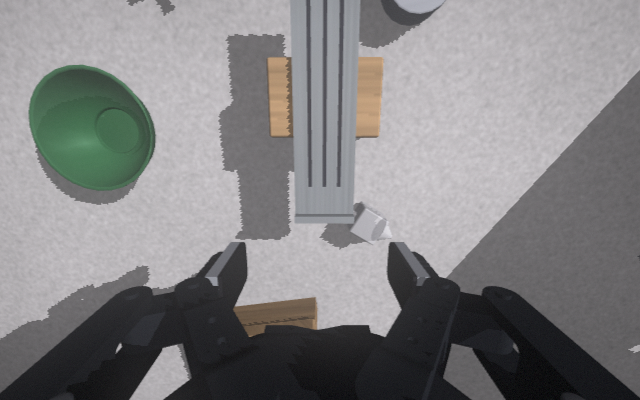

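View pics/s12.png

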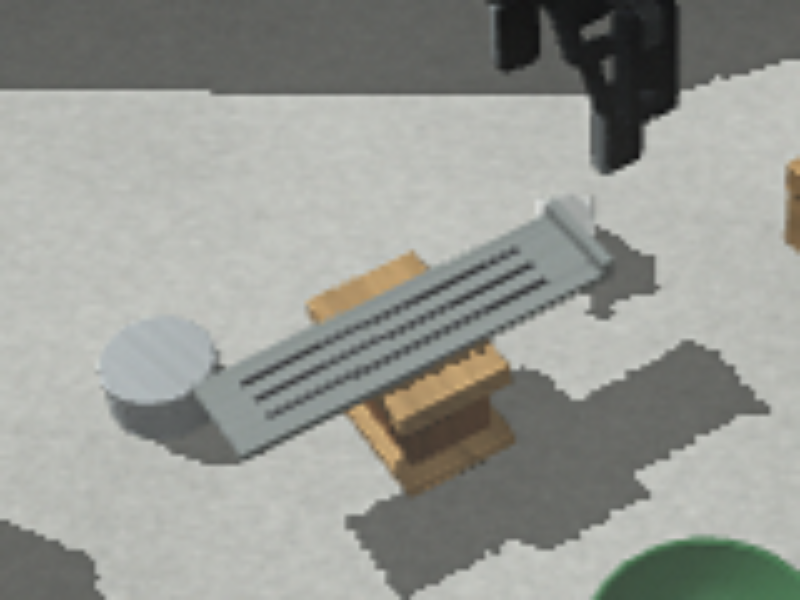

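```bash

python3 - <<'E'
from h import *
d=np.load('pics/w12.npz');C=(d['K'],d['R'],d['t'])
for p,z in [((294.5,222),.072),((355.5,222),.072),((295,215),.072),((354,215),.072),((293,30),.064),((358,30),.064)]:
    print(ray(p,C,z).round(4))
E
```

```text
[0.4994 0.0578 0.072 ]
[0.4494 0.0478 0.072 ]
[0.5001 0.0516 0.072 ]
[0.452 0.042 0.072]
[ 0.5258 -0.0848  0.064 ]
[ 0.4794 -0.0936  0.064 ]
```

```bash

python3 -m creep '[[[0,-0.2,0.8],[0.03,0.005,-0.003],0.075],[[0,0,0],[0.025,0,0],0.075],[[0,0,0],[0,0,0],0.075]]' 80
python3 plan.py .4773 .0415 .057 191 25
```

```text
time_s: 12.0
eef_pos: [0.4784, 0.0359, 0.1032]
ee_rot: [[0.001, -0.983, -0.186], [-0.001, -0.186, 0.983], [-1.0, -0.001, -0.001]]
wrist_force: [0.7, -0.3, 0.1]
opening: 0.876
t 12.0 p [0.4784 0.0359 0.1032] yang -169.3 F [ 0.7 -0.3  0.1] op 0.876 tilt 0.05 j [ 28.  10. -34.   0. -45. -17.]
[[-0.1, -0.0, 0.0], [0.0231, 0.0, 0.0029]] left 2
[[-0.1, -0.0, 0.0], [0.0231, 0.0, 0.0029]] left 1
```

```bash

python3 -m creep '[[[-0.1,0,0],[0.02,0,0.003],0.075],[[-0.1,0,0],[0.02,0,0.003],0.075],[[0,0,0],[0,0,0],0.075]]' 80
python3 plan.py .4773 .0415 .057 191 25
python3 - <<'E'
from h import *
C=cam('wrist');cv2.imwrite('pics/w13.png',viewer.grab_frame('wrist')[:,:,::-1])
E
```

```text
time_s: 12.38
eef_pos: [0.4796, 0.0404, 0.065]
ee_rot: [[0.004, -0.982, -0.187], [0.0, -0.187, 0.982], [-1.0, -0.004, -0.001]]
wrist_force: [0.7, 0.7, 1.2]
opening: 0.877
t 12.38 p [0.4796 0.0404 0.065 ] yang -169.2 F [0.7 0.7 1.2] op 0.877 tilt 0.21 j [ 28.  14. -36.   0. -40. -18.]
[[-0.2, -0.0, 0.2], [0.008, 0.0021, 0.0015]] left 1
```

View pics/w13.png

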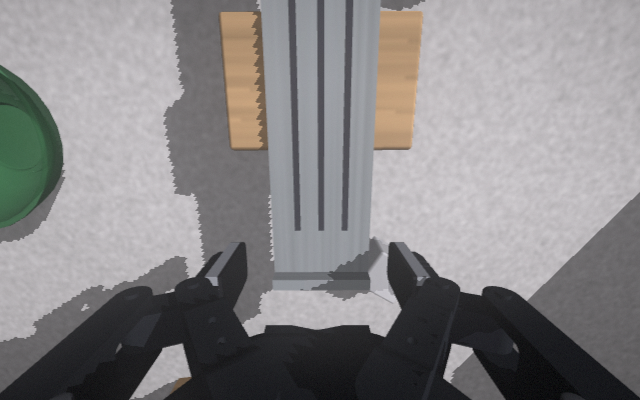

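```bash

python3 -m creep '[[[-0.2,0,0.2],[0.007,0.002,0.0015],0.075],[[0,0,0],[0,0,0],0.02],[[0,0,0],[0,0,0],0.02],[[0,0,0],[0,0,0],0.02],[[0,0,0],[0,0,0],0.02]]' 120
python3 plan.py .4773 .0415 .057 191 25
python3 - <<'E'
from h import *
C=cam('wrist');cv2.imwrite('pics/w14.png',viewer.grab_frame('wrist')[:,:,::-1])
E
```

```text
time_s: 13.05
eef_pos: [0.4793, 0.0419, 0.0615]
ee_rot: [[0.005, -0.982, -0.191], [0.001, -0.191, 0.982], [-1.0, -0.005, 0.0]]
wrist_force: [-1.5, -0.6, 0.6]
opening: 0.546
t 13.05 p [0.4793 0.0419 0.0615] yang -169.0 F [-1.5 -0.6  0.6] op 0.546 tilt 0.31 j [ 29.  14. -37.   0. -39. -18.]
[[0.0, 0.0, 0.3], [0.0044, 0.0021, -0.0]] left 1
```

View pics/w14.png

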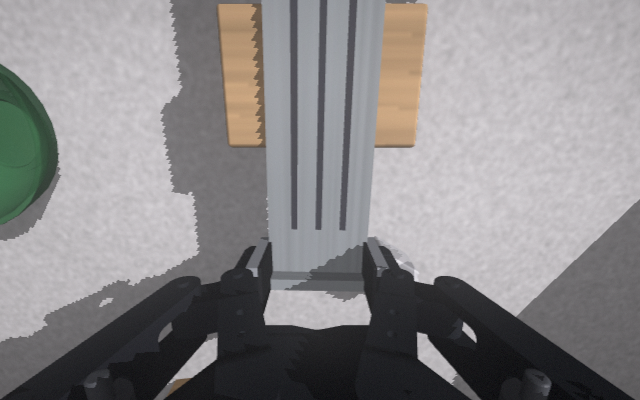

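```bash

python3 -m creep '[[[0,0,0],[-0.012,0,0],0.02],[[0,0,0],[-0.02,0,0],0.02],[[0,0,0],[-0.025,0,0],0.02],[[0,0,0],[0,0,0],0.02]]' 120
python3 plan.py .4773 .0415 .12 170.6 25
python3 - <<'E'
from h import *
C=cam('wrist');cv2.imwrite('pics/w15.png',viewer.grab_frame('wrist')[:,:,::-1]);np.savez('pics/w15',K=C[0],R=C[1],t=C[2])
cv2.imwrite('pics/s15.png',cv2.resize(viewer.grab_frame('scene')[130:250,190:350,::-1],None,fx=5,fy=5))
E
```

```text
time_s: 13.6
eef_pos: [0.4786, 0.0419, 0.1208]
ee_rot: [[0.004, -0.982, -0.191], [0.002, -0.191, 0.982], [-1.0, -0.004, 0.001]]
wrist_force: [0.5, -0.1, -1.4]
opening: 0.544
t 13.6 p [0.4786 0.0419 0.1208] yang -169.0 F [ 0.5 -0.1 -1.4] op 0.544 tilt 0.25 j [ 29.   9. -33.   0. -48. -18.]
[[10.2, 0.0, 0.1], [0.0004, 0.0007, -0.0001]] left 2
[[10.2, 0.0, 0.1], [0.0004, 0.0006, -0.0002]] left 1
```

View pics/w15.png

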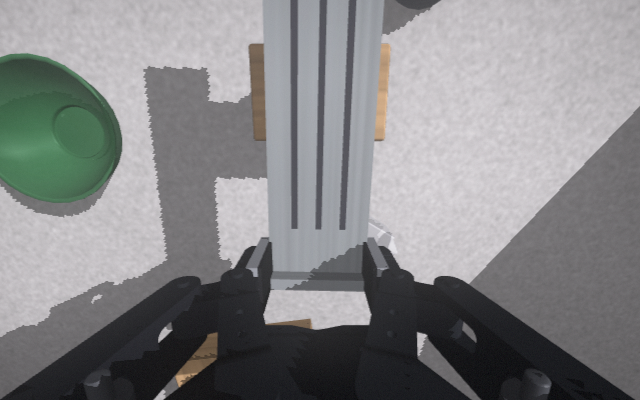

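View pics/s15.png

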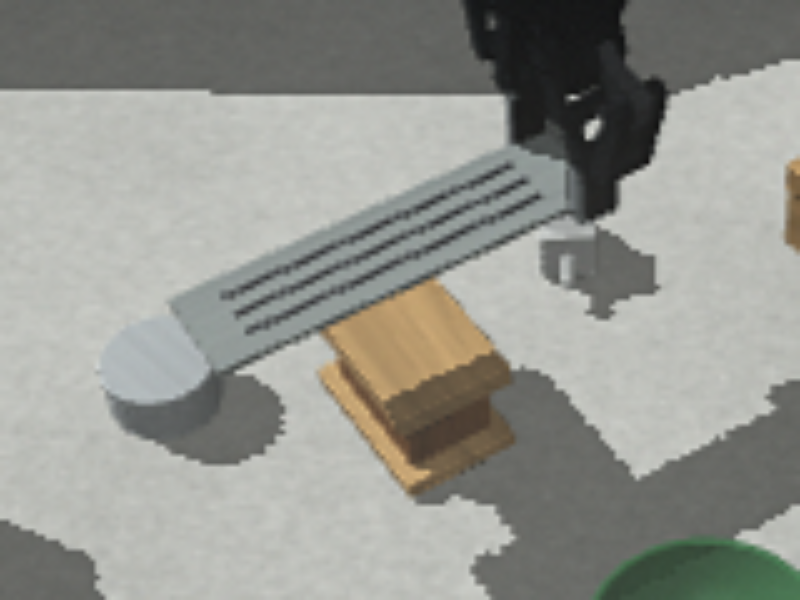

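```bash

python3 - <<'E'
from h import *
C=cam('scene')
c=np.array([.5145,-.1427])
for dz in (.1,.11,.115,.12,.125):
  P=[[*(c+s*np.array([.982,.191])),dz] for s in(-.025,.025)]
  print(dz,((proj(P,C)-[190,130])*5).round(0).tolist())
E
```

```text
0.1 [[175.0, 335.0], [227.0, 407.0]]
0.11 [[172.0, 320.0], [224.0, 392.0]]
0.115 [[170.0, 312.0], [223.0, 385.0]]
0.12 [[168.0, 305.0], [221.0, 377.0]]
0.125 [[166.0, 297.0], [219.0, 370.0]]
```

```bash

python3 -m creep '[[[6,0,0],[-0.01,-0.02,-0.03],0.02],[[6,0,0],[-0.01,-0.02,-0.03],0.02],[[6,0,0],[0,-0.015,-0.03],0.02],[[2.4,0,0],[0,0,0],0.02]]' 120
python3 plan.py .536 -.0513 .14 170.6 35
```

```text
time_s: 14.2
eef_pos: [0.5385, -0.0453, 0.1347]
ee_rot: [[-0.006, -0.985, 0.174], [-0.001, 0.174, 0.985], [-1.0, 0.006, -0.002]]
wrist_force: [0.1, -0.0, -2.2]
opening: 0.54
t 14.2 p [ 0.5385 -0.0453  0.1347] yang 170.0 F [ 0.1 -0.  -2.2] op 0.54 tilt 0.37 j [ 16.  14. -24.  -0. -52. -26.]
[[-0.6, -0.1, -0.4], [-0.0053, 0.0015, -0.0064]] left 1
```

```bash

python3 -m creep '[[[-0.6,0,-0.4],[0.015,0.0015,-0.006],0.02],[[0,0,0],[0.015,0,0],0.02],[[0,0,0],[0,0,0],0.02]]' 120
python3 plan.py .536 -.0513 .1 170.6 35
python3 - <<'E'
from h import *
C=cam('wrist');cv2.imwrite('pics/w16.png',viewer.grab_frame('wrist')[:,:,::-1]);np.savez('pics/w16',K=C[0],R=C[1],t=C[2])
cv2.imwrite('pics/s16.png',cv2.resize(viewer.grab_frame('scene')[150:290,60:260,::-1],None,fx=4,fy=4))
cv2.imwrite('pics/t16.png',cv2.resize(viewer.grab_frame('top')[170:270,380:520,::-1],None,fx=5,fy=5))
E
```

```text
time_s: 14.58
eef_pos: [0.5343, -0.0519, 0.1003]
ee_rot: [[-0.005, -0.986, 0.166], [-0.003, 0.166, 0.986], [-1.0, 0.004, -0.003]]
wrist_force: [0.7, 0.7, -1.7]
opening: 0.541
t 14.57 p [ 0.5343 -0.0519  0.1003] yang 170.4 F [ 0.7  0.7 -1.7] op 0.541 tilt 0.31 j [ 15.  16. -27.   0. -47. -25.]
[[-0.2, -0.2, -0.2], [0.0003, -0.0016, 0.0009]] left 1
```

View pics/w16.png

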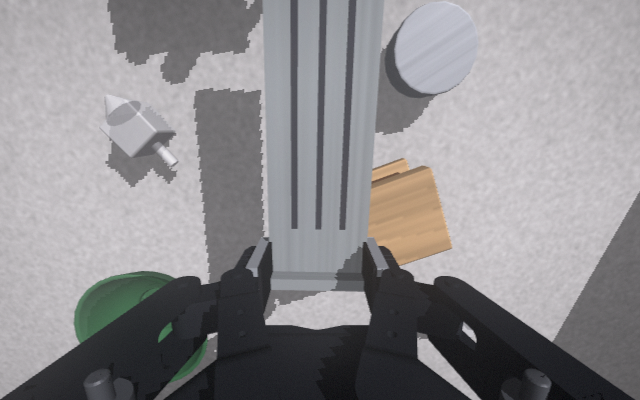

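View pics/s16.png

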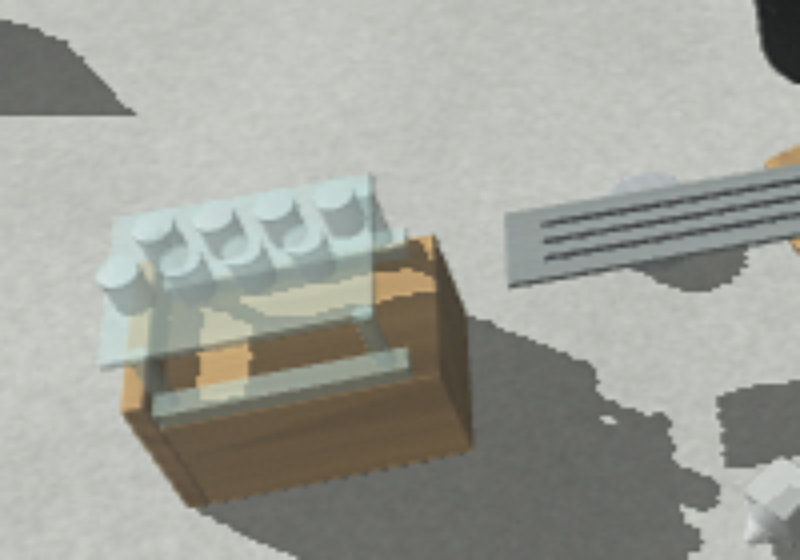

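View pics/t16.png

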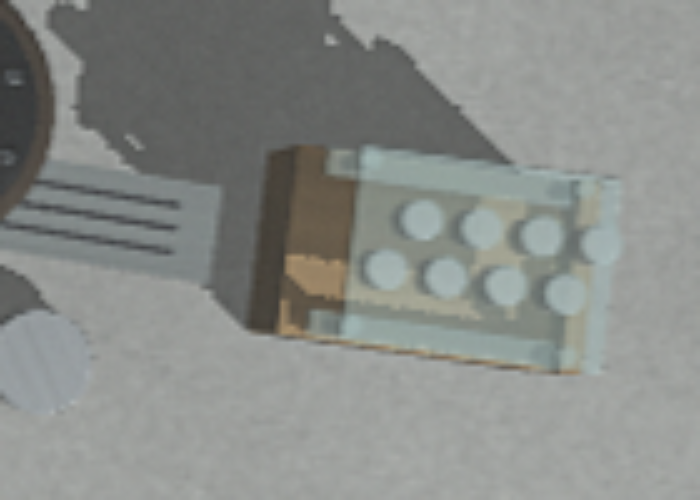

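```bash

python3 - <<'E' | tail -12
from m import *
O=np.array([.487,-.3473]);yv=np.array([.163,.9866]);xv=np.array([.9866,-.163])
def mf(q): d=q[:2]-O;return (np.array([d@xv,d@yv])*1000).round(1)
B5=(380,170)
for n,p,z in [('plT',(221,187),.103),('plB',(212,286),.103),('mouthT',(299,146),.075),('mouthB',(278,336),.075),('stripT',(345,150),.085),('stripB',(325,322),.085)]:
    q=w(p,B5,5,z);print(n,q.round(4),mf(q))
Cs=cam('scene')
for n,p,z in [('mouthfar',(435,236),.075),('mouthnear',(441,374),.075),('plfar',(505,213),.103),('plnear',(508,284),.103),('barfar',(371,174),.135),('barnear',(373,320),.135)]:
    q=ray(((p[0]+.5)/4-.5+60,(p[1]+.5)/4-.5+150),Cs,z);print(n,q.round(4),mf(q))
E
```

```text
plT [ 0.524  -0.2395  0.103 ] [ 19.  112.4]
plB [ 0.4738 -0.233   0.103 ] [-31.6 110.6]
mouthT [ 0.5457 -0.2868  0.075 ] [48.  69.3]
mouthB [ 0.4472 -0.2717  0.075 ] [-51.6  68.1]
stripT [ 0.5425 -0.308   0.085 ] [48.4 47.8]
stripB [ 0.4541 -0.2939  0.085 ] [-41.2  47.4]
mouthfar [ 0.4514 -0.2711  0.075 ] [-47.5  69.4]
mouthnear [ 0.5471 -0.2863  0.075 ] [49.3 70. ]
plfar [ 0.476  -0.2308  0.103 ] [-29.9 113.1]
plnear [ 0.5254 -0.24    0.103 ] [ 20.4 112.1]
barfar [ 0.4508 -0.2894  0.135 ] [-45.1  51.2]
barnear [ 0.5491 -0.305   0.135 ] [54.4 51.8]
```

```bash

python3 - <<'E' | tail -4
from m import *
O=np.array([.487,-.3473]);yv=np.array([.163,.9866]);xv=np.array([.9866,-.163])
def mf(q): d=q[:2]-O;return (np.array([d@xv,d@yv])*1000).round(1)
d=np.load('pics/w16.npz');C=(d['K'],d['R'],d['t'])
for p in [(318.5,228),(323.5,2),(318,275)]: print(mf(ray(p,C,.1028)))
f=cv2.imread('pics/w16.png')
E
```

```text
BL [ 0.445 -0.024  0.06 ]
[ -2.5 281. ]
[ -4.6 184.1]
[ -2.1 307.1]
```

```bash

python3 -m creep '[[[-1.4,-0.2,-0.2],[0.006,-0.003,-0.01],0.02],[[0,0,0],[0.006,0,-0.01],0.02],[[0,0,0],[0,0,-0.01],0.02],[[0,0,0],[0,0,0],0.02]]' 120
python3 plan.py .5307 -.0858 .088 171.9 15
```

```text
time_s: 15.22
eef_pos: [0.5355, -0.0821, 0.0918]
ee_rot: [[0.006, -0.99, 0.14], [0.001, 0.14, 0.99], [-1.0, -0.006, 0.002]]
wrist_force: [0.5, 0.4, -2.3]
opening: 0.545
t 15.22 p [ 0.5355 -0.0821  0.0918] yang 171.9 F [ 0.5  0.4 -2.3] op 0.545 tilt 0.35 j [ 12.  16. -27.   0. -46. -20.]
[[0.0, 0.1, 0.3], [0.0038, 0.0043, -0.0044]] left 1
```

```bash

python3 -m creep '[[[0,0,0.3],[0.003,0.0043,-0.004],0.02],[[0,0,0],[0,0,0],0.02]]' 120
python3 plan.py .5307 -.0858 .088 171.9 15
python3 - <<'E'
from h import *
cv2.imwrite('pics/s17.png',cv2.resize(viewer.grab_frame('scene')[150:290,60:260,::-1],None,fx=4,fy=4))
cv2.imwrite('pics/t17.png',cv2.resize(viewer.grab_frame('top')[170:270,380:520,::-1],None,fx=5,fy=5))
E
```

```text
time_s: 15.48
eef_pos: [0.5305, -0.0856, 0.0889]
ee_rot: [[0.001, -0.99, 0.141], [0.002, 0.141, 0.99], [-1.0, -0.001, 0.002]]
wrist_force: [-0.5, -0.4, -3.0]
opening: 0.545
t 15.47 p [ 0.5305 -0.0856  0.0889] yang 171.9 F [-0.5 -0.4 -3. ] op 0.545 tilt 0.13 j [ 12.  16. -28.  -0. -46. -20.]
[[0.0, 0.1, 0.0], [0.0009, -0.0003, -0.0002]] left 1
```

View pics/s17.png

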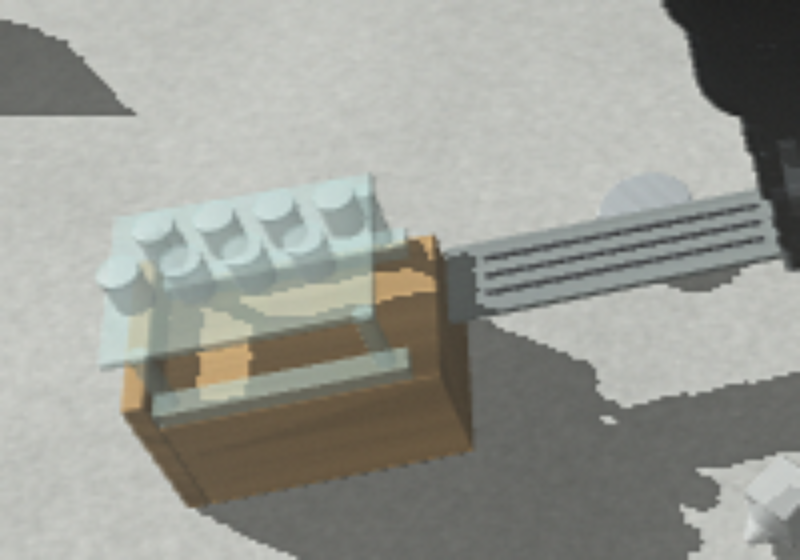

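View pics/t17.png

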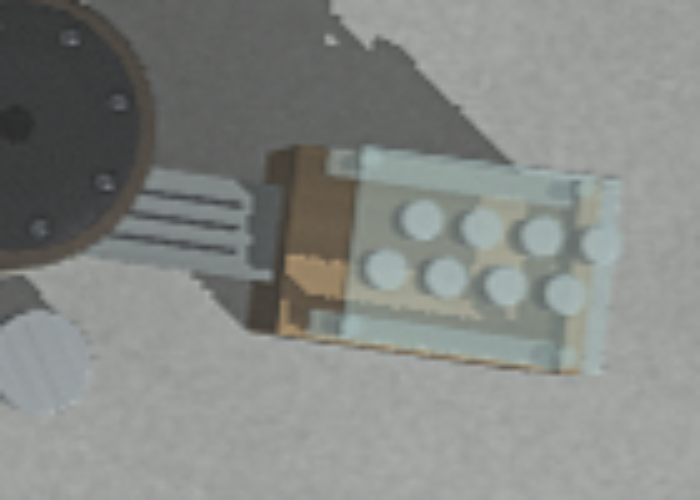

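```bash
cat > mm.py <<'E'
from m import *
O=np.array([.487,-.3473]);yv=np.array([.163,.9866]);xv=np.array([.9866,-.163])
def mf(q): d=q[:2]-O;return (np.array([d@xv,d@yv])*1000).round(1)
B5=(380,170);Cs=cam('scene')
def top5(p,z): return mf(w(p,B5,5,z))
def sc4(p,z): return mf(ray(((p[0]+.5)/4-.5+60,(p[1]+.5)/4-.5+150),Cs,z))
E
python3 - <<'E' | tail -4
from mm import *
print(top5((285,186),.0914),top5((272,281),.0914),top5((150,167),.0914))
print(sc4((442,248),.0914),sc4((447,318),.0914))
E
```

```text
BR [ 0.4568 -0.0814  0.06  ]
BL [ 0.445 -0.024  0.06 ]
[25.  77.6] [-24.4  78.3] [ 24.9 147.5]
[-23.2  76.6] [26.1 77.7]
```

```bash

python3 -m creep '[[[0,0,0],[0.001,0.0004,-0.015],0.02],[[0,0,0],[0,0.0004,-0.015],0.02],[[0,0,0],[0,0.0004,-0.015],0.02]]' 120
python3 plan.py .5084 -.2210 .087 171.9 15
```

```text
time_s: 15.95
eef_pos: [0.5236, -0.1314, 0.0883]
ee_rot: [[0.002, -0.99, 0.138], [0.002, 0.138, 0.99], [-1.0, -0.002, 0.002]]
wrist_force: [-0.9, -0.3, -1.5]
opening: 0.547
t 15.95 p [ 0.5236 -0.1314  0.0883] yang 172.1 F [-0.9 -0.3 -1.5] op 0.547 tilt 0.17 j [  7.  17. -28.  -0. -45. -14.]
[[0.0, 0.0, 0.0], [0.0001, 0.0004, -0.013]] left 7
[[0.0, 0.0, 0.0], [0.0002, 0.0004, -0.013]] left 6
[[0.0, 0.0, 0.0], [0.0002, 0.0004, -0.013]] left 5
[[0.0, 0.0, 0.0], [0.0002, 0.0004, -0.013]] left 4
[[0.0, 0.0, 0.0], [0.0002, 0.0004, -0.013]] left 3
```

```bash

python3 -m creep '[[[0,0,0],[0,0.0004,-0.013],0.02],[[0,0,0],[0,0.0004,-0.013],0.02],[[0,0,0],[0,0.0004,-0.013],0.02],[[0,0,0],[0,0,0],0.02]]' 120
python3 plan.py .5084 -.2210 .087 171.9 15
python3 - <<'E'
from h import *
cv2.imwrite('pics/s18.png',cv2.resize(viewer.grab_frame('scene')[150:290,60:260,::-1],None,fx=4,fy=4))
C=cam('wrist');cv2.imwrite('pics/w18.png',viewer.grab_frame('wrist')[:,:,::-1]);np.savez('pics/w18',K=C[0],R=C[1],t=C[2])
cv2.imwrite('pics/t18.png',cv2.resize(viewer.grab_frame('top')[170:270,380:520,::-1],None,fx=5,fy=5))
E
```

```text
time_s: 16.45
eef_pos: [0.5159, -0.1745, 0.0881]
ee_rot: [[0.002, -0.99, 0.141], [0.002, 0.141, 0.99], [-1.0, -0.002, 0.002]]
wrist_force: [-0.2, 1.0, -2.4]
opening: 0.541
t 16.45 p [ 0.5159 -0.1745  0.0881] yang 171.9 F [-0.2  1.  -2.4] op 0.541 tilt 0.16 j [  2.  17. -27.  -0. -46. -10.]
[[-0.0, 0.0, 0.0], [0.0002, 0.0002, -0.0118]] left 4
[[-0.0, 0.0, 0.0], [0.0002, 0.0002, -0.0118]] left 3
[[-0.0, 0.0, 0.0], [0.0003, 0.0002, -0.0118]] left 2
[[-0.0, 0.0, 0.0], [0.0003, 0.0002, -0.0118]] left 1
```

View pics/s18.png

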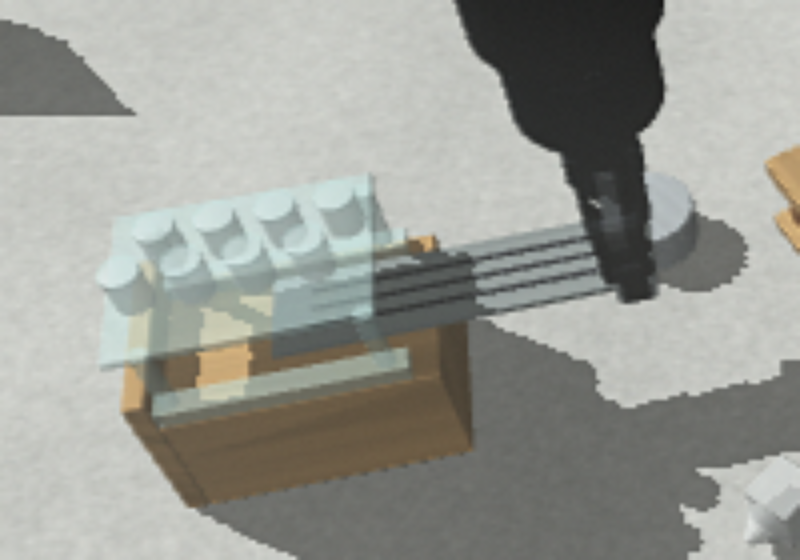

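View pics/t18.png

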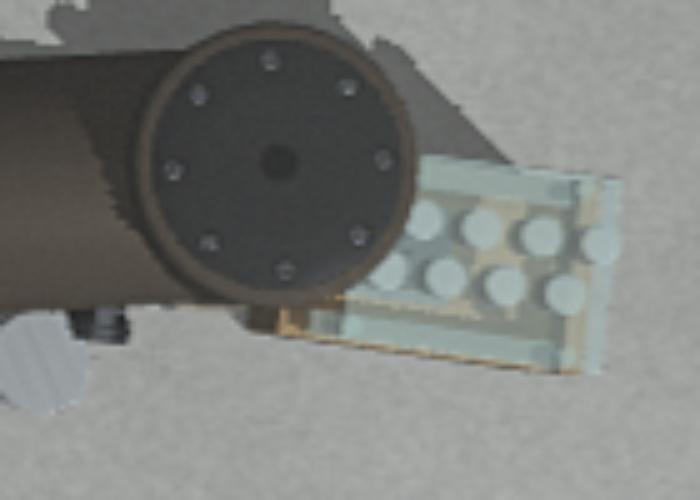

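View pics/w18.png

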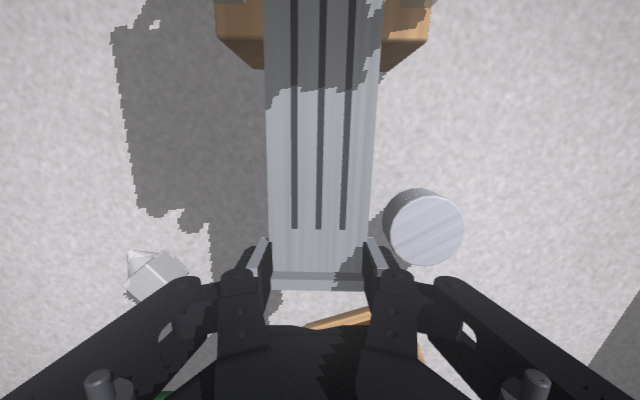

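```bash

python3 -m creep '[[[0,0,0],[0,0.0002,-0.012],0.02],[[0,0,0],[0,0.0002,-0.012],0.02],[[0,0,0],[0,0.0002,-0.01],0.02],[[0,0,0],[0,0,0],0.02]]' 120
python3 plan.py .5084 -.2210 .087 171.9 15
```

```text
time_s: 17.1
eef_pos: [0.5108, -0.2087, 0.0881]
ee_rot: [[0.002, -0.99, 0.139], [0.002, 0.139, 0.99], [-1.0, -0.002, 0.002]]
wrist_force: [-0.4, 1.2, -2.9]
opening: 0.541
t 17.1 p [ 0.5108 -0.2087  0.0881] yang 172.0 F [-0.4  1.2 -2.9] op 0.541 tilt 0.17 j [ -2.  18. -26.  -0. -46.  -6.]
[[0.1, 0.1, 0.1], [0.001, 0.0006, -0.0125]] left 1
```

```bash

python3 -m creep '[[[0,0,0],[0,0.0004,-0.010],0.02],[[0,0,0],[0,0,0],0.02]]' 120
python3 plan.py .5084 -.2210 .077 171.9 15
python3 - <<'E'
from h import *
cv2.imwrite('pics/s19.png',cv2.resize(viewer.grab_frame('scene')[150:290,60:260,::-1],None,fx=4,fy=4,interpolation=cv2.INTER_CUBIC))
E
```

```text
time_s: 17.35
eef_pos: [0.5088, -0.2192, 0.088]
ee_rot: [[0.002, -0.99, 0.139], [0.002, 0.139, 0.99], [-1.0, -0.002, 0.002]]
wrist_force: [-0.1, -0.1, -2.5]
opening: 0.545
t 17.35 p [ 0.5088 -0.2192  0.088 ] yang 172.0 F [-0.1 -0.1 -2.5] op 0.545 tilt 0.17 j [ -3.  18. -26.  -0. -46.  -5.]
[[0.1, 0.1, 0.1], [0.011, 0.0002, -0.0018]] left 1
```

View pics/s19.png

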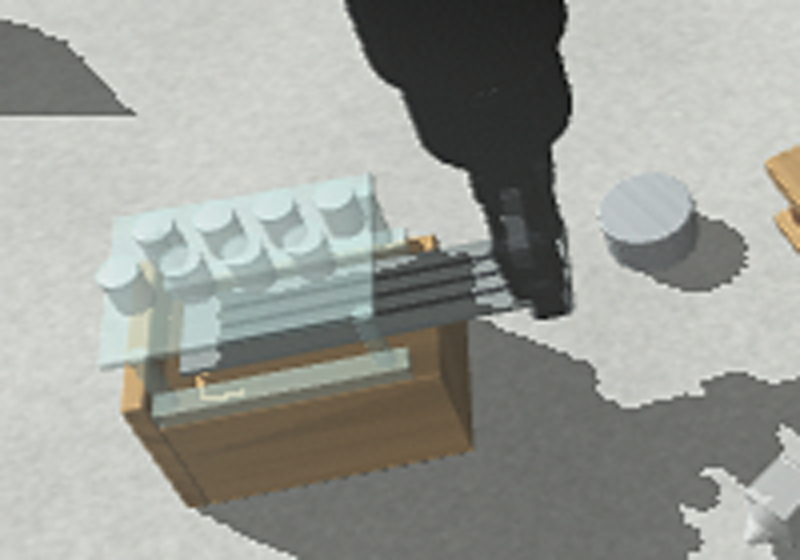

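```bash

python3 - <<'E' | tail -2
from mm import *
print(sc4((180,371),.0905),sc4((222,370),.0905))
E
python3 -m creep '[[[0,0,0],[0.006,0.0002,-0.0015],0.02],[[0,0,0],[0.003,0,0],0.02],[[0,0,0],[0,0,0],0.02]]' 120
python3 plan.py .5084 -.2210 .0765 171.9 15
```

```text
BL [ 0.445 -0.024  0.06 ]
[ 27.4 -56.2] [ 31.9 -35.4]
time_s: 17.77
eef_pos: [0.5085, -0.2202, 0.0783]
ee_rot: [[0.002, -0.99, 0.138], [0.002, 0.138, 0.99], [-1.0, -0.002, 0.002]]
wrist_force: [-0.6, -0.1, -1.9]
opening: 0.544
t 17.77 p [ 0.5085 -0.2202  0.0783] yang 172.1 F [-0.6 -0.1 -1.9] op 0.544 tilt 0.16 j [ -3.  19. -26.  -0. -45.  -5.]
[[0.2, 0.1, 0.1], [0.0018, 0.0, -0.0008]] left 1
```

```bash

python3 -m creep '[[[0,0,0],[0.001,0,-0.0025],0.02],[[0,0,0],[0.001,0,0],0.02],[[0,0,0],[0,0,0],0.02]]' 120
python3 plan.py .5084 -.2210 .0765 171.9 15
```

```text
time_s: 18.15
eef_pos: [0.5084, -0.2228, 0.0767]
ee_rot: [[0.002, -0.99, 0.138], [0.002, 0.138, 0.99], [-1.0, -0.002, 0.002]]
wrist_force: [-1.6, 1.9, 1.0]
opening: 0.547
t 18.15 p [ 0.5084 -0.2228  0.0767] yang 172.1 F [-1.6  1.9  1. ] op 0.547 tilt 0.17 j [ -4.  19. -26.  -0. -45.  -4.]
[[0.2, 0.1, 0.1], [0.0002, 0.0003, 0.0017]] left 1
```

Now resting (weight gone from the wrist). Release, look, and rise.

```bash

python3 -m creep '[[[0,0,0],[0,0,0],0.06],[[0,0,0],[0,0,0],0.07],[[0,0,0],[0,0,0],0.07]]' 60
python3 plan.py .5084 -.2210 .0765 171.9 15|head -1
python3 - <<'E'
from h import *
cv2.imwrite('pics/s20.png',cv2.resize(viewer.grab_frame('scene')[150:290,60:260,::-1],None,fx=4,fy=4,interpolation=cv2.INTER_CUBIC))
C=cam('wrist');cv2.imwrite('pics/w20.png',viewer.grab_frame('wrist')[:,:,::-1]);np.savez('pics/w20',K=C[0],R=C[1],t=C[2])
E
```

```text
time_s: 18.52
eef_pos: [0.5091, -0.2228, 0.0772]
ee_rot: [[0.004, -0.991, 0.137], [0.001, 0.137, 0.991], [-1.0, -0.004, 0.002]]
wrist_force: [0.0, 0.3, 0.7]
opening: 0.816
t 18.52 p [ 0.5091 -0.2228  0.0772] yang 172.1 F [0.  0.3 0.7] op 0.816 tilt 0.24 j [ -4.  19. -26.  -0. -45.  -4.]
```

View pics/s20.png

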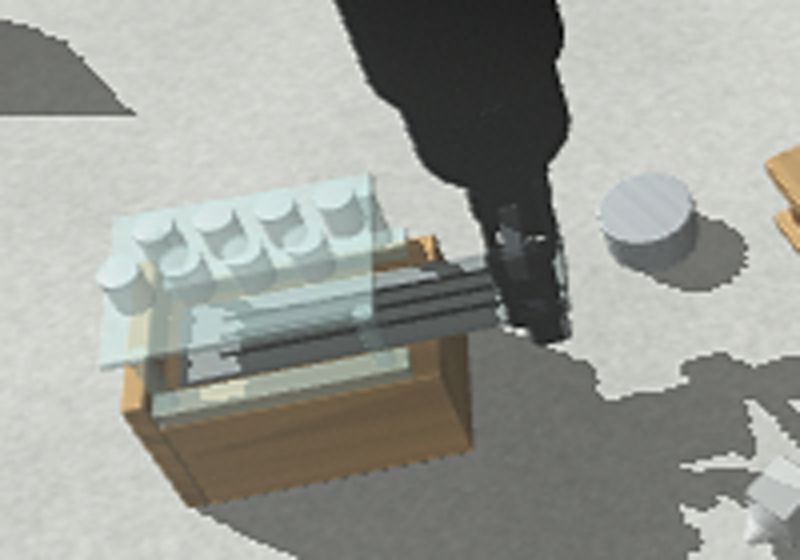

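View pics/w20.png

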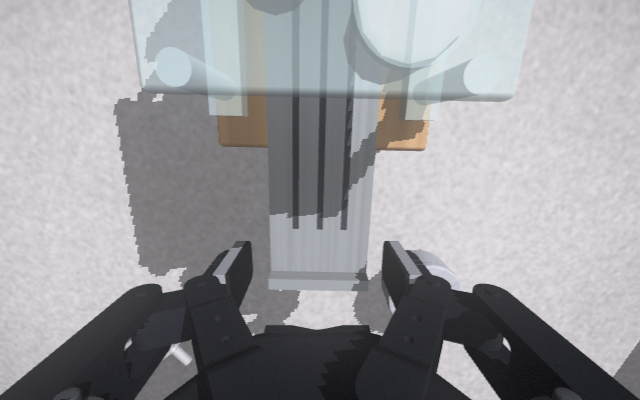

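```bash

python3 -m creep '[[[0,0,0],[-0.015,0,0],0.07],[[0,0,0],[-0.02,0,0.003],0.07],[[0,0,0],[-0.03,0,0.015],0.07],[[0,0,0],[-0.04,0,0.04],0.07],[[0,0,0],[-0.03,0,0.05],0.07]]' 60
python3 -m creep '[[[0,0,0],[-0.03,0,0.06],0.07],[[0,0,0],[0,0,0.06],0.07],[[0,0,0],[0,0,0.04],0.07],[[0,0,0],[0,0,0],0.07],[[0,0,0],[0,0,0],0.07]]' 60
python3 - <<'E'
from h import *
f=viewer.grab_frame('scene')[:,:,::-1];cv2.imwrite('pics/s21f.png',f)
cv2.imwrite('pics/s21.png',cv2.resize(f[150:290,60:260],None,fx=4,fy=4,interpolation=cv2.INTER_CUBIC))
f=viewer.grab_frame('top')[:,:,::-1];cv2.imwrite('pics/t21f.png',f)
cv2.imwrite('pics/t21.png',cv2.resize(f[170:270,380:520],None,fx=5,fy=5,interpolation=cv2.INTER_CUBIC))
E
```

```text
time_s: 19.25
eef_pos: [0.5225, -0.1162, 0.218]
ee_rot: [[0.001, -0.99, 0.142], [0.001, 0.142, 0.99], [-1.0, -0.001, 0.001]]
wrist_force: [0.9, 0.4, -0.9]
opening: 0.817
time_s: 19.88
eef_pos: [0.5461, 0.0443, 0.2562]
ee_rot: [[0.013, -0.99, 0.138], [0.004, 0.138, 0.99], [-1.0, -0.013, 0.006]]
wrist_force: [0.1, -0.6, -0.5]
opening: 0.819
```

View pics/s21.png

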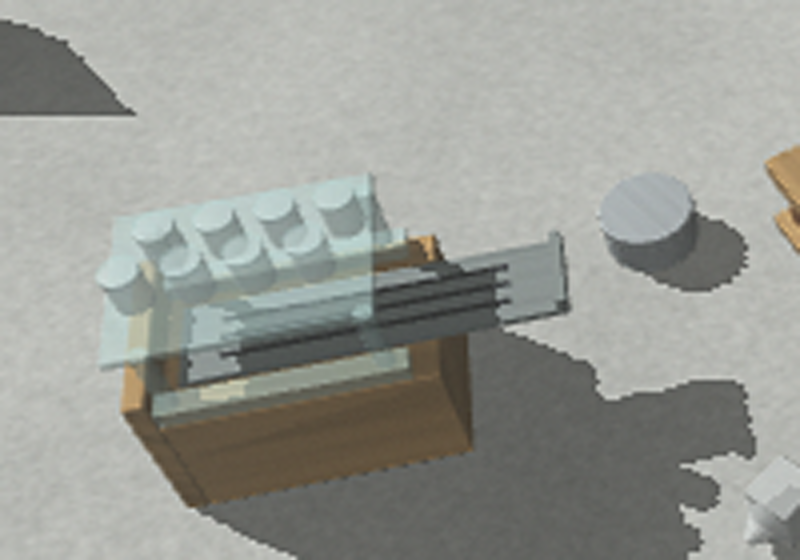

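View pics/t21.png

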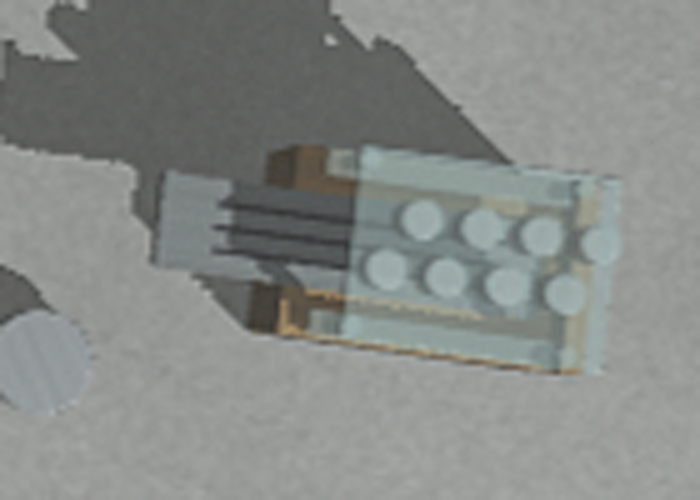

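View pics/s21f.png

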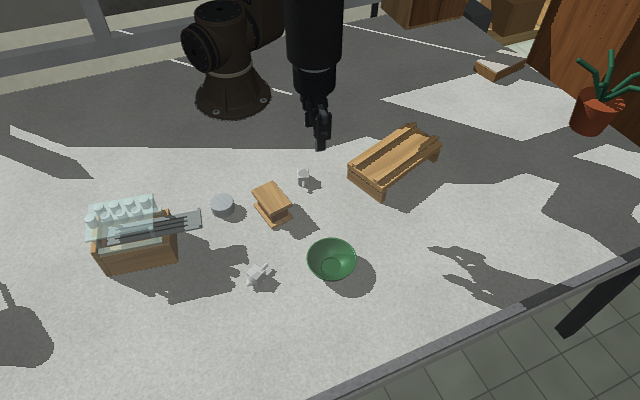

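```bash

python3 - <<'E' | tail -5
from mm import *
print('lip top',top5((163,170),.087),top5((152,266),.087))
print('lip sc',sc4((558,232),.087),sc4((570,306),.087))
print('plain near sc',sc4((187,382),.079),'near edge mid',sc4((440,340),.079))
# other bodies moved?
a=cv2.imread('pics/scene0.png').astype(int);b=cv2.imread('pics/s21f.png').astype(int)
for n,(x0,y0,x1,y1) in dict(bowl=(300,232,362,285),tin=(208,190,237,222),dA=(296,164,316,188),dB=(242,258,276,288)).items():
    print(n,round(float(np.abs(a-b)[y0:y1,x0:x1].mean()),2),end=' ')
E
```

```text
BL [ 0.445 -0.024  0.06 ]
lip top [ 24.7 139.9] [-25.3 139.3]
lip sc [-23.5 138. ] [ 29.9 140.5]
plain near sc [ 26.1 -56.8] near edge mid [29.9 71. ]
bowl 6.72 tin 10.19 dA 9.72 dB 14.22
```

```bash

python3 - <<'E'
import cv2
for fa,fb,B in [('scene0','s21f',dict(bowl=(303,236,360,283),tin=(209,192,235,218),dA=(296,166,313,186),dB=(246,260,273,284))),('top0','t21f',dict(bowl=(300,126,342,170),tin=(375,230,401,254),dB=(362,144,390,172),dA=(294,228,316,258)))]:
  a=cv2.imread(f'pics/{fa}.png');b=cv2.imread(f'pics/{fb}.png')
  for n,(x0,y0,x1,y1) in B.items():
    r=cv2.matchTemplate(b[y0-8:y1+8,x0-8:x1+8],a[y0:y1,x0:x1],cv2.TM_CCOEFF_NORMED);_,v,_,l=cv2.minMaxLoc(r);print(fb,n,round(v,2),(l[0]-8,l[1]-8))
E
```

```text
s21f bowl 1.0 (0, 0)
s21f tin 1.0 (0, 0)
s21f dA 1.0 (0, 0)
s21f dB 0.95 (0, 0)
t21f bowl 0.62 (0, 0)
t21f tin 1.0 (0, 0)
t21f dB 0.66 (0, 0)
t21f dA 0.96 (0, 0)
```

```bash
python3 -c "
from workcell import sign_off,sensors
print(sensors.get_obs()['dq'].round(2));print(sign_off())"
```

```text
[-0.63  0.22 -0.21 -0.12  0.12 -0.08]
the job is handed in; nothing more can be done
None
```

The job is handed in after about 20 s on the clock; `sign_off` gives no verdict. I did it in three stages:

1. I pushed the plate along its channel until its plain end stood about 53 mm past the open edge of the step. I gripped it there and lifted it off.
2. I laid it flat across the stand, let go, and took it again by its lip end.
3. I slid it plain end first under the bar at about 10 mm above the floor, lowered it and let go. Then I drew the arm well away from everything.

**Last checks, in the menorah's frame:**
- **Lip end:** at y about +139.5 mm, with x about 0 in the top view and about +3 mm in the scene view.
- **Plain end:** at y about −60.5 mm from the lip end and the plate's length, but about −57 mm measured through the glass in the scene view. Both are within the −74 to −50 mm allowed.
- **Plate flat on the plinth floor:** the wrist stopped carrying its weight as it settled, and it looks level in both pictures. I took no separate tilt measurement.
- **Bowl, tin and dreidels:** matching before and after pictures showed no shift in either view. The top-view match was weak (0.62 to 0.66) for the bowl and one dreidel, where shadows may have changed; the scene view was clear for both.
- **Forces:** the wrist readings I printed were all within about 3 N per axis, and nothing suggested contact with the menorah.

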